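# Clamp a brass bar with the slip-clutch cap

### The arm

A 6-joint arm with a two-finger parallel gripper is mounted at the origin on the work surface. World frame = base frame: x ahead of the robot, y to its left, z up, the work surface at z = 0. Lengths are in m, angles in degrees, forces in N, time in s.
With the tool pointing down it reaches from about 0.4 to 0.825 m from the base axis. Payload 7 kg.
Tool frame: the origin (TCP) lies between the finger pads; the fingertips stand 19 mm ahead of it and the grasp point (between the pads) is the TCP (r.tip_extent is the distance from the TCP to the fingertips, in m); z points along the fingers, y is the direction in which the jaws open and shut (so a half turn about z gives the same grasp; the last joint's range is limited). The gripper opens to 88 mm and grips with 3 to 60 N. Pads are 19 mm wide; open, the fingers measure 130 mm over their backs; the gripper's body (78 mm by 193 mm) begins 47 mm behind the grasp point.
Start: joints at [-53.566, 20.546, 0.682, 0, -70.136, -16.507], TCP at [0.23, -0.635, 0.246] pointing down, gripper open.
Joint ranges: [-176.03, 176.03], [-82.01, 121.73], [-58.28, 71.71], [-173.87, 95.51], [-174.79, -0.11], [-173.66, 173.66]. Speed limits (degrees/s): [136.94, 136.94, 172.46, 180, 180, 180].

### API

Orientations are given as [roll, pitch, yaw] about the fixed x, y, z axes, in that order (R = Rz(yaw) Ry(pitch) Rx(roll)).
In Python, from plant import r, capture, workorder, spotter gives the robot as it stands.
- The arm moves only by the tool step_arm, never from a script. Its argument "motion" is a list of rows, each a list of 5 numbers: the finger opening in m, from 0 to 0.0876, then the shift along the tool's x, y, z in m, then the turn about the tool's z in rad. In form: [[grip, dx, dy, dz, roll], ...]. A call has 1 to 5 rows; each row is the pose to reach, as a shift and turn from the pose commanded when the call began, along the tool's axes at that moment; what a row does not reach only later rows make up. A row lasts 1/8 s, in which the tool goes at most 62.5 mm and 10.7 degrees, less where a joint would pass 70% of its speed; a pose out of reach is approached as far as the arm can. A call with a gripper value outside its range is refused whole. The fingers move at their own pace and stop on an object; "newtons" is the grip in N (left out, the last holds). Time passes only in rows, so rows that repeat a pose let the fingers close. It gives the time, the measured TCP pose, the force and the opening at its end, in the units of the state.
- r.get_state(): the state, without advancing time (a new reading comes with each control period).
- capture(name): name is "scene" or "top"; returns a dict with "image" (400x640x3 uint8, red, green, blue), "z_map" (400x640 float32, m along the optical axis (not along the pixel's ray), 0 where there is no reading), "fx", "fy", "cx", "cy" (pixels), "pose" (4x4, takes a point from camera to world coordinates). Camera axes: x right, y down, z forward; pixel columns grow to the right and rows downward; lengths in m; the calibration is good to about 2 mm. A picture is of the moment at which its call begins.
- workorder.close_job(): hands the job in, once; it reports no verdict.
Trained networks look in the newest picture that a camera, given by its name, has taken for a name from the list of things; names that differ only in an ending like _2 or _b are one class to them, and where a whole thing is asked for, a point or a joint stands for the part that bears it (a point fixed in the world has none). Each returns a list of dicts, best first, with "p" (0 to 1); they miss things now and then, are a little off and sometimes report something else, mostly with a low value. They report only what shows in the picture. A call takes as long as a camera call.
- spotter.regions_of(camera, label): "mask" (400x640 bool, what is visible of it).
- spotter.tip_of(camera, label): "location" ([x, y, z] in m, in world coordinates, good to about 4 mm: a listed point, or the origin of a listed thing).
The state is a dict: "time_s": time; "joints": joint angles; "qd": joint speeds; "joint_torque": joint torques, N m; "tcp_pos": TCP position; "eef_rot": TCP orientation; "contact_force": force on the tool from outside, world axes, zero at the start; "moment": the same for the moment, N m; "gripper_width": finger opening in m.
Only numpy, scipy, OpenCV 4.12 (cv2) and the standard library are available. Lean on these libraries where they do the work, as an engineer would, in place of code of your own. Each camera call takes 0.05 s, during which the arm holds its last target.

### The job

Slide the long brass bar, square end first, into the channel of the bench clamp until it is fully home against the stop, and let go of it there. Then screw the spindle down onto it by turning the knurled cap on top clockwise until its slip clutch lets go and has slipped two or three clicks (a click is 15 degrees), no more than five, without leaning on the cap so that the bar is not marked. Leave the bar clamped and everything else on the table undisturbed.

Things in the scene. Friction and masses are not known exactly. Their poses are not given: they have to be found in the camera images.
- clamp: Grey bench clamp fixed to the table; origin on the table under the vertical spindle axis; x points from its open front to its rear column, z up. Base plate x -64..+70, y -40..+40 mm, 12 mm high. Column x +44..+68, 30 mm wide; a top arm 34 mm wide runs from it forward to x -17, between z 75 and 95 mm, and carries the spindle. In front of x -17 the channel is open from above
- stop (a point): middle of the stop face that ends the clamp's channel: clamp x +12, 35 mm above the table (stop's top at 39). Bed: steel, top face 30 mm above the table, clamp x -62..+20, 50 mm wide. Channel on it: 31 mm wide between rails 6 mm high from x -28 to +12, flaring wider in front of that to x -47
- ram: steel spindle of the clamp, 14 mm in diameter; origin at the centre of its lower, pressing face. It starts 4 to 8 mm above where the top of the bar will be and moves down 3 mm for each radian the screw is turned clockwise (seen from above)
- cap_top (a point): centre of the top of the knurled dark steel cap: 32 mm diameter, 28 mm high, vertical axis, about 150 mm above the table. 3 mm below the cap is a thimble, 24 mm diameter, 17 mm high, fixed to the screw. All sink 3 mm per rad until the spindle meets the bar; then only the cap turns and sinks no more. The screw takes 0.05 N m to turn and stays where it is left; turning the cap back drives it back
- cap (a joint): slip of the cap's clutch, rad: 0 at the start, grows as the cap slips clockwise on the screw, constant while cap and screw turn together. The clutch slips smoothly at 0.09 N m, which presses the spindle on the bar with about 13 N; a click is 0.26 rad of slip. Any downward push on the cap adds to the force on the bar, which is marked above 20 N
- bar: long flat brass bar, 120 mm long (x), 26 mm wide (y), 10 mm thick, 0.25 kg, lying on the wooden board (12 mm high); origin at the centre of its underside; square end (nose) at +x, round end (tail) at -x
- nose (a point): middle of the bar's square end face, half way up
- tail_grip (a point): point in the bar 92 mm behind the nose, half way up: a good place to hold it, clear of the clamp's spindle and arm when the bar is home
- short_bar: a shorter brass bar, 60 x 26 x 10 mm, square at both ends; a bystander on the wooden board
- steel_ring: steel ring 44 mm across, 6 mm high, lying beside the clamp; bystander
- green_disc: green plastic disc 34 mm across, 6 mm high, lying on the other side of the clamp; bystander
- driver: screwdriver about 200 mm long lying on the table; bystander
- tray: grey open tray 120 x 160 x 35 mm; bystander
- spool: copper spool 52 mm across, 40 mm high; bystander
- bottle: small white bottle 48 mm across, 120 mm tall; bystander

How it is judged (in metres and radians):
On the way, in this order (a step that is already met when the one before it is completed fails the run):
1. the bar lies flat in the channel, square end home against the stop, let go, with the clutch not yet slipped (x of nose in the frame of clamp above 0.009 m and y of nose in the frame of clamp between -0.005 and 0.005 m and z of bar in the frame of clamp between 0.027 and 0.0325 m and angle between the x axis of bar and the x axis of clamp, either way round below 0.12 rad and contact force between bar and the fingers below 0.1 N and value of joint cap below 0.15 rad), for 0.2 s.
2. the spindle presses on the bar and the clutch has slipped (contact force between ram and bar above 7 N and value of joint cap above 0.4 rad), for 0.1 s.
At the end, for the whole second after the job is handed in: The bar lies flat on the bed, square end within 3 mm of the stop and within 5 mm of the channel's centre line, parallel to it within 0.12 rad; the spindle presses on it with more than 6 N; the clutch has slipped more than 0.4 and less than 1.4 rad; all is released and at rest (x of nose in the frame of clamp above 0.009 m and y of nose in the frame of clamp between -0.005 and 0.005 m and z of bar in the frame of clamp between 0.027 and 0.0325 m and angle between the x axis of bar and the x axis of clamp, either way round below 0.12 rad and contact force between ram and bar above 6 N and value of joint cap between 0.4 and 1.4 rad and linear speed of bar below 0.01 m/s); the robot touches nothing.
It fails at once if the spindle presses the bar with more than 20 N (contact force between ram and bar above 20 N).
It fails at once if the clutch is run on past five clicks (1.4 rad of slip) (value of joint cap above 1.4 rad).
It fails at once if another thing on the table is moved more than 30 mm (distance of any of short_bar, steel_ring, green_disc, driver, tray, spool, bottle from where it was at the start of the episode above 0.03 m).
It also fails if it takes over 72 s, if anything falls off the work surface, if the arm or the gripper's body presses on something with over 40 N, if the wrist force passes 120 N, or if a joint passes its speed limit or range.

## Working session

There is one attempt and no reset: what is moved stays moved. The work goes in short steps, Python scripts to look and compute and a tool call to move; the robot and the scene stay as the last step left them, time stands still between calls to the robot, and variables do not carry over. Pictures are saved under pics/ and viewed, and the job is handed in when it is done.

Besides the shell and the picture viewer there is one more tool, called after "Call:" as a command line: name --pt "numbers of a row" for each row, then --argument value for the rest. step_arm: Moves the arm, as the interface text tells. Its arguments: {"type":"object","properties":{"motion":{"type":"array","items":{"type":"array","items":{"type":"number"}}},"newtons":{"type":"number"}},"required":["motion"]}

```bash
mkdir -p pics; ls
python3 - <<'E'
from plant import r, capture, workorder, spotter
import cv2,numpy as np
print(r.get_state())
for n in ["scene","top"]:
    c=capture(n); cv2.imwrite(f"pics/{n}0.png",c["image"][:,:,::-1]); print(n,c["fx"],c["cx"],c["cy"],np.round(c["pose"],3).tolist())
    for l in ["clamp","stop","cap_top","bar","nose","tail_grip","short_bar","steel_ring","green_disc","ram","bottle","driver"]:
        print(l,[(round(d["p"],2),np.round(d["location"],4).tolist()) for d in spotter.tip_of(n,l)[:3]])
print(r.get_state()["time_s"])
E
```

```text
pics
{'time_s': 0.0, 'joints': array([-5.35659655e+01,  2.05908644e+01,  6.34590385e-01, -2.02730272e-02,
       -7.01373808e+01, -1.65060842e+01]), 'qd': array([-0.03669629,  0.10531488,  0.06615399,  0.00840998, -0.04197324,
       -0.04903478]), 'joint_torque': array([ 6.70111112e-04, -5.82719100e+01,  2.93068779e+01,  6.99743852e+00,
        6.96397852e-03, -1.84136634e-04]), 'tcp_pos': array([ 0.22987637, -0.63415975,  0.24463484]), 'eef_rot': array([ 1.79904790e+02, -8.33885218e-03, -1.60078946e+02]), 'contact_force': array([-0.27388783, -0.25699969,  0.43435608]), 'moment': array([-0.02109728,  0.00169224, -0.01979849]), 'gripper_width': 0.08772232061292773}
scene 421.97496364988046 316.9353691347737 196.2432391359261 [[0.633, 0.421, -0.65, 1.26], [0.774, -0.322, 0.546, -0.566], [0.021, -0.848, -0.529, 0.634], [0.0, 0.0, 0.0, 1.0]]
clamp [(0.8, [0.6356, -0.1454, -0.0022])]
stop [(0.75, [0.6489, -0.1526, 0.0348])]
cap_top [(0.59, [0.6389, -0.1437, 0.1547])]
bar [(0.54, [0.5115, 0.2654, 0.0095])]
nose [(0.66, [0.5612, 0.2363, 0.0172]), (0.3, [0.4765, 0.2757, 0.0111])]
tail_grip 
[... 300 characters left out ...]
-0.998, 0.067, 0.538], [-1.0, -0.014, 0.015, -0.033], [-0.014, -0.067, -0.998, 1.121], [0.0, 0.0, 0.0, 1.0]]
clamp [(0.79, [0.6379, -0.1497, 0.0034])]
stop [(0.96, [0.6477, -0.1519, 0.0359])]
cap_top [(0.49, [0.6342, -0.1437, 0.1525])]
bar [(0.73, [0.7103, -0.3568, -0.0037]), (0.72, [0.5077, 0.2626, 0.017])]
nose [(0.67, [0.4842, 0.2829, 0.0174])]
tail_grip []
short_bar [(0.79, [0.6864, 0.358, 0.0101])]
steel_ring [(0.53, [0.6375, -0.0657, 0.0031])]
green_disc []
ram [(0.67, [0.6372, -0.1484, 0.0421]), (0.45, [0.7721, 0.2496, -0.0038]), (0.17, [0.7118, -0.3594, -0.0044])]
bottle [(0.75, [0.7689, 0.0829, 0.0027]), (0.49, [0.636, -0.1465, 0.046])]
driver [(0.8, [0.4338, -0.3324, -0.0007])]
1.3
```

View pics/scene0.png

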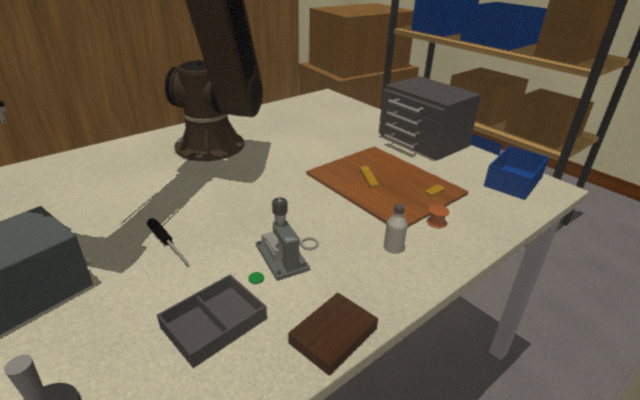

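View pics/top0.png

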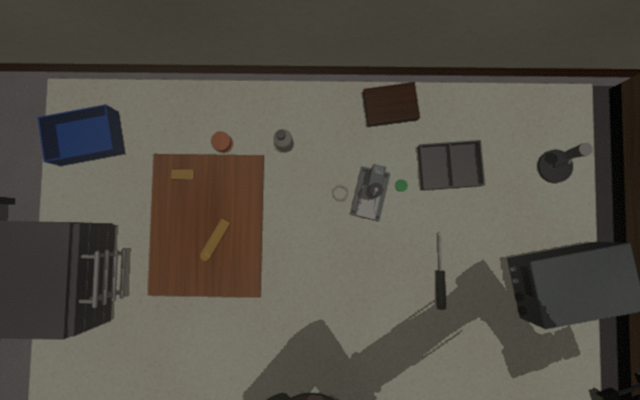

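```bash
cat > h.py <<'E'
from plant import r, capture, workorder, spotter
import cv2,numpy as np
def cloud(c):
    z=c["z_map"]; v,u=np.mgrid[:400,:640]
    P=np.stack([(u-c["cx"])/c["fx"]*z,(v-c["cy"])/c["fy"]*z,z],-1)
    return P@c["pose"][:3,:3].T+c["pose"][:3,3]
def rect(p):
    (c,(w,h),a)=cv2.minAreaRect((p[:,:2]*1000).astype(np.float32)); return np.round(c,1),round(w,1),round(h,1),round(a,1)
def proj(c,p):
    q=(np.asarray(p)-c["pose"][:3,3])@c["pose"][:3,:3]
    return np.array([c["fx"]*q[0]/q[2]+c["cx"],c["fy"]*q[1]/q[2]+c["cy"]])
E
python3 - <<'E'
from h import *
for n in ["top","scene"]:
    c=capture(n); P=cloud(c)
    np.savez(f"{n}.npz",P=P,img=c["image"],z=c["z_map"])
    im=c["image"]
    t=cv2.resize(im[200:280,170:290] if n=="top" else im[150:230,330:450],None,fx=5,fy=5,interpolation=cv2.INTER_CUBIC)
    cv2.imwrite(f"pics/{n}_bar.png",t[:,:,::-1])
    t=cv2.resize(im[150:235,330:430] if n=="top" else im[185:285,240:340],None,fx=6,fy=6,interpolation=cv2.INTER_CUBIC)
    cv2.imwrite(f"pics/{n}_clamp.png",t[:,:,::-1])
    for l in ["bar","clamp","cap_top","short_bar","steel_ring","green_disc"]:
        for d in spotter.regions_of(n,l)[:2]:
            m=d["mask"]&(c["z_map"]>0); p=P[m]
            if len(p)<5: continue
            print(n,l,round(d["p"],2),m.sum(),rect(p),"z",np.round(np.percentile(p[:,2],[5,50,95]),4),np.round(np.median(p,0),4))
    # table check
    print("table z",np.median(P[(np.abs(P[...,2])<.02)&(np.abs(P[...,0]-.6)<.1)&(np.abs(P[...,1]+.1)<.2)][:,2]))
E
```

```text
top bar 0.62 477 (array([507.8, 266.3]), 32.2, 119.4, 59.2) z [0.0145 0.0214 0.025 ] [0.5081 0.2656 0.0214]
top clamp 0.81 1612 (array([ 644.8, -147.9]), 83.9, 150.7, 77.1) z [0.0081 0.0289 0.1526] [ 0.6334 -0.1404  0.0289]
top cap_top 0.61 135 (array([ 633.8, -143.6]), 28.2, 28.1, 1.3) z [0.1494 0.1527 0.1553] [ 0.6334 -0.1434  0.1527]
top cap_top 0.59 2964 (array([ 720.3, -362.9]), 129.7, 176.6, 4.9) z [0.0009 0.0051 0.0352] [ 0.7188 -0.3563  0.0051]
top short_bar 0.76 220 (array([681., 356.]), 25.0, 58.4, 0.5) z [0.0178 0.0216 0.0251] [0.68   0.3555 0.0216]
top steel_ring 0.64 8 (array([626.7, -50.8]), 13.3, 3.4, 38.5) z [0.0015 0.0054 0.0081] [ 0.6262 -0.0508  0.0054]
top steel_ring 0.33 348 (array([767.7,  84.1]), 42.1, 45.9, 13.0) z [0.0243 0.0818 0.1211] [0.7621 0.08   0.0818]
top green_disc 0.63 132 (array([ 661.6, -229.8]), 33.3, 33.6, 72.6) z [0.0003 0.0057 0.0089] [ 0.662  -0.2296  0.0057]
table z 0.00012826527363518636
scene bar 0.51 209 (array([511.1, 262.2]), 34.3, 122.2, 64.8) z [0.015  0.0213 0.0233] [0.5205 0.2544 0.0213]
scene clamp 0.6 2245 (array([ 594.7, -127.3]), 101.5, 247.6, 67.6) z [0.0078 0.0356 0.1483] [ 0.6597 -0.1617  0.0356]
scene cap_top 0.62 212 (array([ 639.7, -150.1]), 27.9, 25.8, 52.1) z [0.1308 0.1476 0.1545] [ 0.645  -0.1533  0.1476]
scene cap_top 0.5 203 (array([510.5, 261.6]), 27.5, 122.0, 59.3) z [0.0149 0.0214 0.0234] [0.5195 0.2544 0.0214]
scene short_bar 0.51 153 (array([682.7, 351.7]), 64.0, 29.4, 89.7) z [0.0129 0.0211 0.0234] [0.6859 0.3466 0.0211]
scene steel_ring 0.56 118 (array([641.3, -69. ]), 40.6, 41.7, 52.7) z [-0.0005  0.0049  0.0075] [ 0.6426 -0.0713  0.0049]
scene green_disc 0.63 147 (array([ 663.7, -231.6]), 32.4, 31.5, 20.4) z [0.0035 0.006  0.0079] [ 0.6651 -0.2319  0.006 ]
table z 0.0003742231555632358
```

View pics/top_bar.png

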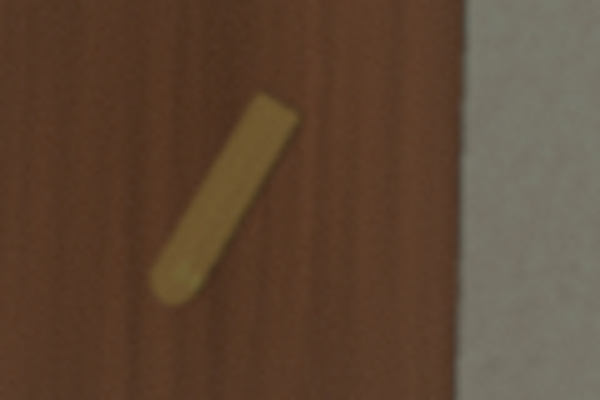

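View pics/top_clamp.png

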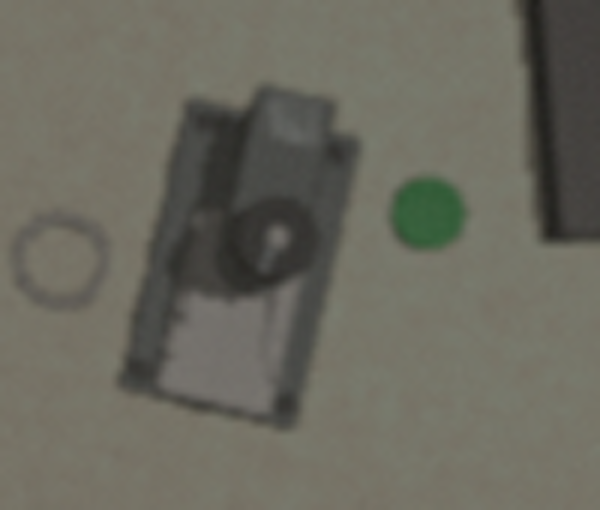

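View pics/scene_bar.png

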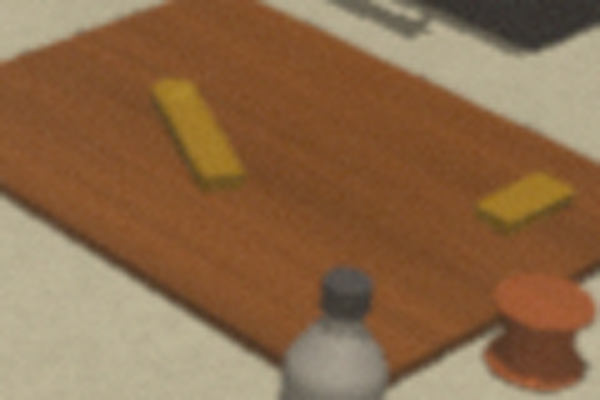

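View pics/scene_clamp.png

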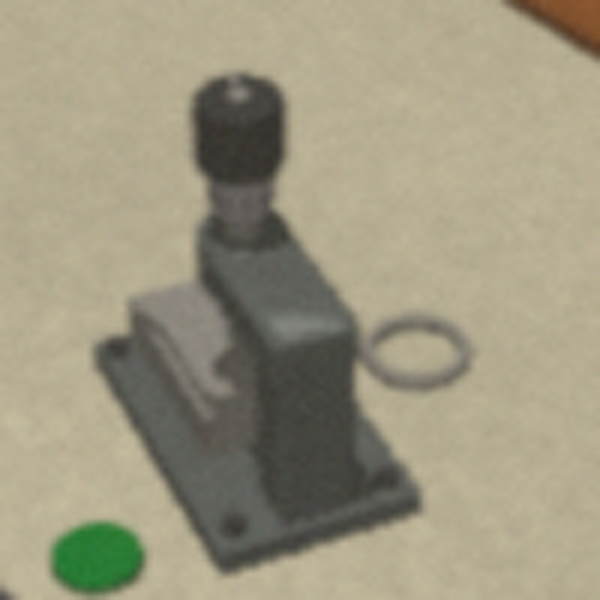

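```bash
cat > fit.py <<'E'
from h import *
from scipy.optimize import minimize
from scipy.ndimage import map_coordinates
def seg(a,b,n=60):
    t=np.linspace(0.03,.97,n)[:,None]; return np.asarray(a)*(1-t)+np.asarray(b)*t
def poly(pts,z,close=True):
    pts=[(p[0],p[1],z) for p in pts]; k=len(pts)
    return np.vstack([seg(pts[i],pts[(i+1)%k]) for i in range(k if close else k-1)])/1000
def grad(im,s=1.0):
    g=cv2.GaussianBlur(im.astype(np.float32),(0,0),s)
    gx=cv2.Sobel(g,cv2.CV_32F,1,0);gy=cv2.Sobel(g,cv2.CV_32F,0,1)
    return np.sqrt((gx**2+gy**2).sum(-1))
def place(M,q):
    c,s=np.cos(q[2]),np.sin(q[2]); R=np.array([[c,-s,0],[s,c,0],[0,0,1]])
    return M@R.T+np.array([q[0],q[1],0])
def pr(c,P):
    Q=(P-c["pose"][:3,3])@c["pose"][:3,:3]
    return np.stack([c["fy"]*Q[:,1]/Q[:,2]+c["cy"],c["fx"]*Q[:,0]/Q[:,2]+c["cx"]])
def fit(caps,M,q0,cap=None):
    G=[(c,grad(c["image"])) for c in caps]
    def cost(d):
        q=np.array(q0)+np.array([d[0]/1000,d[1]/1000,np.radians(d[2])])
        return -sum(np.minimum(map_coordinates(g,pr(c,place(M,q)),order=1),cap or 1e9).mean() for c,g in G)
    best=None
    for dx in np.arange(-8,9,2):
        for dy in np.arange(-8,9,2):
            for da in (-4,-2,0,2,4):
                f=cost((dx,dy,da))
                if best is None or f<best[0]: best=(f,(dx,dy,da))
    o=minimize(cost,best[1],method="Nelder-Mead",options=dict(initial_simplex=np.array(best[1])+np.array([[0,0,0],[1,0,0],[0,1,0],[0,0,1]])))
    d=o.x; return np.array([q0[0]+d[0]/1000,q0[1]+d[1]/1000,q0[2]+np.radians(d[2])]),-o.fun
ang=np.linspace(-np.pi/2,np.pi/2,13)
BAR=lambda z:poly([(60,13)]+[(-47-13*np.cos(a),13*np.sin(a)) for a in ang[::-1]]+[(60,-13)],z)
BASE=poly([(-64,-40),(70,-40),(70,40),(-64,40)],12)
ARM=poly([(-17,17),(44,17),(68,15),(68,-15),(44,-17),(-17,-17)],95,False)
def over(c,M,q,col,im):
    for v,u in pr(c,place(M,q)).T: cv2.circle(im,(int(round(u*4)),int(round(v*4))),1,col,-1)
E
python3 - <<'E'
from fit import *
caps={n:capture(n) for n in ["top","scene"]}
for nm,cs in [("top",["top"]),("scene",["scene"]),("both",["top","scene"])]:
    C=[caps[k] for k in cs]
    qb,f=fit(C,BAR(22),(.508,.265,np.radians(-31)))
    qc,f2=fit(C,BASE,(.637,-.147,np.radians(-13)))
    qa,f3=fit(C,np.vstack([BASE,ARM]),(.637,-.147,np.radians(-13)))
    for t,q in (("bar",qb),("base",qc),("base+arm",qa)): print(nm,t,np.round(q[:2]*1000,1),round(np.degrees(q[2]),2))
for n in caps:
    im=cv2.resize(caps[n]["image"][:,:,::-1],None,fx=4,fy=4); over(caps[n],BAR(22),qb,(0,0,255),im); over(caps[n],BASE,qc,(0,0,255),im); over(caps[n],ARM,qc,(255,0,0),im)
    A=im[600:940,1320:1720] if n=="top" else im[740:1140,960:1360]
    B=im[840:1080,740:1000] if n=="top" else im[620:800,1400:1600]
    cv2.imwrite(f"pics/ov_{n}.png",A); cv2.imwrite(f"pics/ovb_{n}.png",B)
E
```

```text
top bar [509.4 264.6] -29.26
top base [ 633.9 -143.9] -12.83
top base+arm [ 634.8 -144.8] -13.4
scene bar [511.9 263.8] -29.98
scene base [ 645.9 -151.2] -12.43
scene base+arm [ 645.3 -149.9] -11.38
both bar [509.7 264.6] -29.35
both base [ 646.2 -150. ] -12.97
both base+arm [ 635.1 -146.4] -11.88
```

Run:
```python
import cv2,numpy as np
a=[cv2.imread(f"pics/{x}.png") for x in ("ov_top","ov_scene","ovb_top","ovb_scene")]
H=np.zeros((600,800,3),np.uint8)
H[:340,:400]=a[0];H[:400,400:]=a[1];H[345:585,:260]=a[2];H[410:590,410:610]=a[3]
cv2.imwrite("pics/ov_all.png",H)
```

```text
(no output)
```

View pics/ov_all.png

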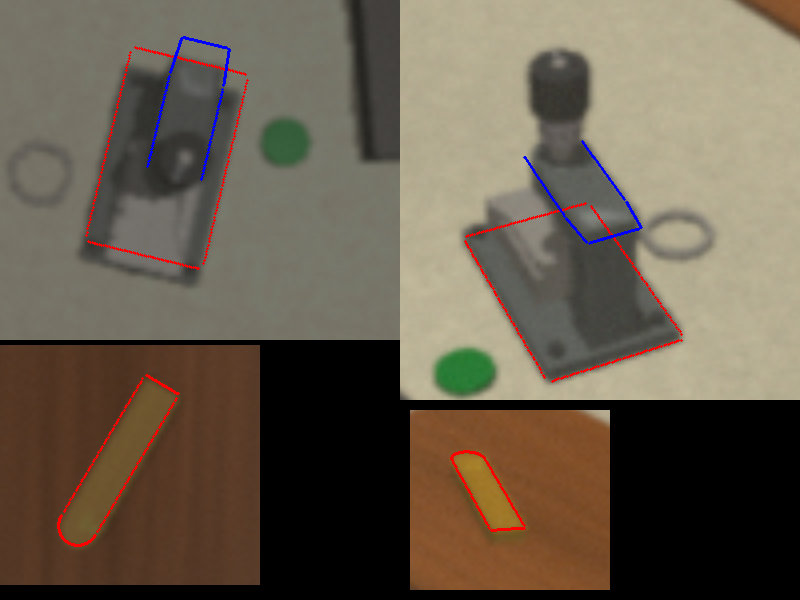

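Run:
```python
from fit import *
caps={n:capture(n) for n in ["top","scene"]}
ang=np.linspace(0,2*np.pi,60)
def circ(R,z): return np.stack([R*np.cos(ang),R*np.sin(ang),0*ang+z],1)/1000
BED=poly([(-47,-25),(-62,-25),(-62,25),(-47,25)],30,False)
q=np.array([.6345,-.1450,np.radians(-13)])
RL=poly([(12,15.5),(-28,15.5)],36,False); RR=poly([(12,-15.5),(-28,-15.5)],36,False)
q=np.array([.6348,-.1455,np.radians(-13)])
H=np.zeros((600,800,3),np.uint8)
for n,x0 in (("top",0),("scene",400)):
    im=cv2.resize(caps[n]["image"][:,:,::-1],None,fx=4,fy=4,interpolation=cv2.INTER_CUBIC)
    im=cv2.convertScaleAbs(im,alpha=1.5)
    for M,col in ((BASE,(0,0,255)),(ARM,(255,0,0)),(BED,(0,255,0)),(circ(16,152),(0,255,255)),(poly([(-64,-40),(70,-40),(70,40),(-64,40)],0),(255,0,255)),(RL,(255,255,0)),(RR,(255,255,0))): over(caps[n],M,q,col,im)
    A=im[600:940,1320:1720] if n=="top" else im[740:1140,960:1360]
    H[:len(A),x0:x0+400]=A
cv2.imwrite("pics/ov2.png",H[:400])
```

```text
(no output)
```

View pics/ov2.png

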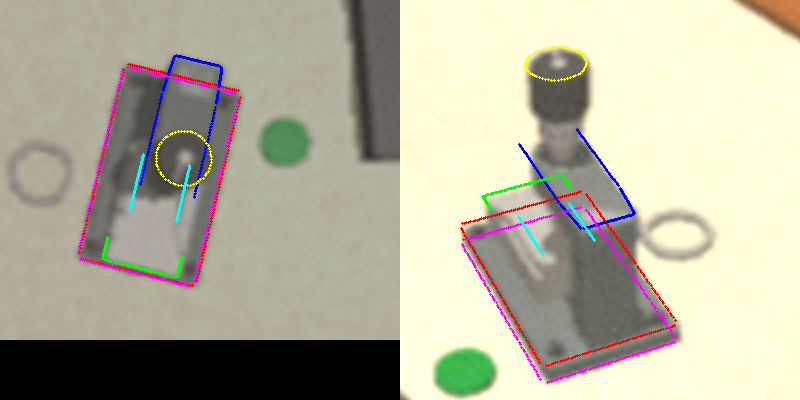

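```bash
cat > mv.py <<'E'
import numpy as np, json, os
F="cmd.json"
def load(): return json.load(open(F)) if os.path.exists(F) else [.23,-.635,.246,-160.073]
def R(p):
    c,s=np.cos(np.radians(p)),np.sin(np.radians(p)); return np.array([[c,s,0],[s,-c,0],[0,0,-1.]])
def plan(x,y,z,psi,c=None):
    c=c or load(); d=R(c[3]).T@(np.array([x,y,z])-c[:3]); return np.round(d,4).tolist(), round(-np.radians(psi-c[3]),4)
def did(dx,dy,dz,roll):
    c=load(); p=np.array(c[:3])+R(c[3])@[dx,dy,dz]; c=[*map(float,p),c[3]-float(np.degrees(roll))]; json.dump(c,open(F,"w")); print("cmd",np.round(c,4).tolist())
E
python3 -c "
from mv import *
print(plan(.53,-.30,.26,-110))
print(plan(.50,.10,.26,-60,[.53,-.30,.26,-110]))"
```

```text
([-0.3962, 0.2127, -0.014], np.float64(-0.8739))
([-0.3656, 0.165, 0.0], np.float64(-0.8727))
```

Call:
step_arm --pt "0.0876 -0.04 0.021 -0.002 -0.08" --pt "0.0876 -0.08 0.042 -0.004 -0.17" --pt "0.0876 -0.12 0.063 -0.008 -0.26" --pt "0.0876 -0.16 0.084 -0.012 -0.35" --pt "0.0876 -0.2 0.106 -0.014 -0.437"

```text
time_s: 2.82
tcp_pos: [0.3829, -0.4657, 0.26]
eef_rot: [-180.0, 0.0, -134.9]
contact_force: [1.3, -0.2, -0.6]
gripper_width: 0.0873
```

```bash
python3 -c "
from mv import *
did(-.2,.106,-.014,-.437)
print(plan(.53,-.25,.26,-110))
from plant import r;s=r.get_state();print(s['tcp_pos'],s['eef_rot'],s['joints'])"
```

```text
cmd [0.3819, -0.4672, 0.26, -135.0347]
([-0.2583, 0.049, 0.0], np.float64(-0.4369))
[ 0.38288444 -0.46571133  0.25998193] [-1.79960034e+02  3.71907633e-03 -1.34868520e+02] [-3.20215340e+01  1.32791044e+01 -7.61109095e+00  5.63191493e-03
 -6.90700126e+01 -1.28489976e+01]
```

Call:
step_arm --pt "0.0876 -0.05 0.01 0 -0.09" --pt "0.0876 -0.1 0.02 0 -0.18" --pt "0.0876 -0.155 0.03 0 -0.27" --pt "0.0876 -0.205 0.04 0 -0.36" --pt "0.0876 -0.258 0.049 0 -0.437"

```text
time_s: 3.45
tcp_pos: [0.5306, -0.2483, 0.2599]
eef_rot: [-180.0, 0.0, -109.8]
contact_force: [0.6, -0.3, 0.7]
gripper_width: 0.0876
```

```bash
python3 -c "
from mv import *
did(-.258,.049,0,-.437)
print(plan(.53,.02,.24,-70))
from plant import r;s=r.get_state();print(s['tcp_pos'],s['eef_rot'],s['joints'])"
```

```text
cmd [0.5298, -0.2502, 0.26, -109.9965]
([-0.254, 0.0922, 0.02], np.float64(-0.6981))
[ 0.53060749 -0.24826891  0.25992685] [-1.79962515e+02  2.21324957e-03 -1.09836366e+02] [-5.95884981e+00  1.16604855e+01 -9.72394429e+00  7.34967281e-03
 -6.85786490e+01 -1.38801992e+01]
```

Call:
step_arm --pt "0.0876 -0.05 0.018 0.004 -0.14" --pt "0.0876 -0.1 0.036 0.008 -0.28" --pt "0.0876 -0.152 0.054 0.012 -0.42" --pt "0.0876 -0.203 0.073 0.016 -0.56" --pt "0.0876 -0.254 0.092 0.02 -0.698"

```text
time_s: 4.08
tcp_pos: [0.5301, 0.0222, 0.2398]
eef_rot: [-180.0, -0.0, -69.7]
contact_force: [1.1, -0.2, 0.4]
gripper_width: 0.0877
```

```bash
python3 -c "
from mv import *
did(-.254,.092,0.02,-.698)
print(plan(.482,.28,.12,-29.5))
from plant import r;s=r.get_state();print(s['tcp_pos'],s['eef_rot'],s['joints'])"
```

```text
cmd [0.5302, 0.02, 0.24, -70.004]
([-0.2609, -0.0436, 0.12], np.float64(-0.7069))
[0.53006127 0.0221556  0.23979789] [-1.79952900e+02 -2.61698428e-03 -6.97332648e+01] [ 2.35914908e+01  7.12615249e+00 -1.80111345e+01  5.90552116e-03
 -6.48158440e+01 -3.32726529e+00]
```

Call:
step_arm --pt "0.0876 -0.052 -0.009 0.024 -0.141" --pt "0.0876 -0.104 -0.017 0.048 -0.283" --pt "0.0876 -0.157 -0.026 0.072 -0.424" --pt "0.0876 -0.209 -0.035 0.096 -0.566" --pt "0.0876 -0.261 -0.0436 0.12 -0.707"

```text
time_s: 4.7
tcp_pos: [0.4816, 0.2824, 0.1192]
eef_rot: [-180.0, -0.0, -29.2]
contact_force: [1.1, -0.6, -0.2]
gripper_width: 0.0878
```

```bash
python3 -c "
from mv import *
did(-.261,-.0436,0.12,-.707)
print(plan(.482,.28,.0335,-29.5))
from h import *
s=r.get_state();print(s['tcp_pos'],s['eef_rot'],s['joints'])
H=[]
for n in ('top','scene'):
    c=capture(n); u,v=proj(c,[.482,.28,.022]).astype(int); t=c['image'][v-40:v+40,u-50:u+50]; H.append(cv2.resize(t,None,fx=4,fy=4))
    for l in ('bar',):
        print(n,l,[(round(d['p'],2),np.round(d['location'],4).tolist()) for d in spotter.tip_of(n,l)[:2]])
cv2.imwrite('pics/grasp0.png',np.hstack(H)[:,:,::-1])"
```

```text
cmd [0.4819, 0.2801, 0.12, -29.4959]
([0.0001, 0.0001, 0.0865], np.float64(0.0001))
[0.48161077 0.28244146 0.119195  ] [-1.79950230e+02 -2.02092943e-02 -2.92121568e+01] [ 5.04891800e+01  1.62991376e+01 -2.37050621e+01  1.43530456e-02
 -4.99432204e+01  1.02894402e+01]
top bar [(0.91, [0.5055, 0.263, 0.0175])]
scene bar [(0.75, [0.51, 0.2672, 0.01])]
```

View pics/grasp0.png

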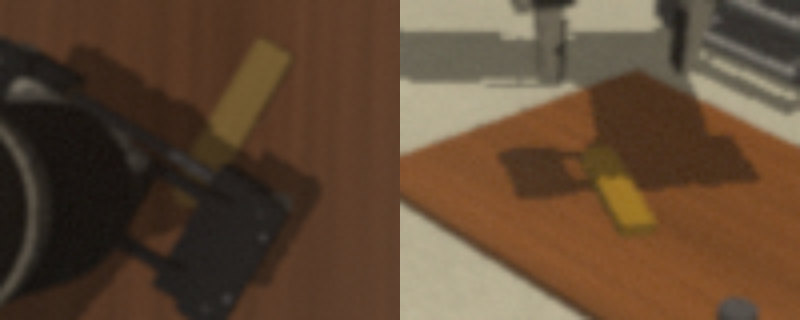

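Call:
step_arm --pt "0.0876 0 0 0.03 0" --pt "0.0876 0 0 0.06 0" --pt "0.0876 0 0 0.08 0" --pt "0.0876 0 0 0.085 0" --pt "0.0876 0 0 0.085 0" --newtons 40

```text
time_s: 5.52
tcp_pos: [0.4825, 0.2802, 0.0352]
eef_rot: [-180.0, -0.0, -29.6]
contact_force: [-0.1, 0.6, 0.2]
gripper_width: 0.0876
```

Call:
step_arm --pt "0.06 0 0 0.0015 0" --pt "0.035 0 0 0.0015 0" --pt "0.02 0 0 0.0015 0" --pt "0.01 0 0 0.0015 0" --pt "0.01 0 0 0.0015 0" --newtons 40

```text
time_s: 6.15
tcp_pos: [0.4819, 0.2806, 0.0331]
eef_rot: [-180.0, -0.0, -29.5]
contact_force: [0.8, -0.2, 0.2]
gripper_width: 0.0429
```

Call:
step_arm --pt "0.01 0 0 0 0" --pt "0.01 0 0 0 0" --pt "0.01 0 0 0 0" --pt "0.01 0 0 0 0"

```text
time_s: 6.65
tcp_pos: [0.4817, 0.2803, 0.033]
eef_rot: [180.0, 0.0, -29.5]
contact_force: [-0.5, -1.7, 1.2]
gripper_width: 0.0256
```

Call:
step_arm --pt "0.01 0 0 -0.02 0" --pt "0.01 0 0 -0.05 0" --pt "0.01 0 0 -0.08 0" --pt "0.01 0 0 -0.1 0" --pt "0.01 0 0 -0.1 0"

```text
time_s: 7.28
tcp_pos: [0.4825, 0.2813, 0.1342]
eef_rot: [-179.8, -0.0, -29.5]
contact_force: [0.0, -0.6, -3.7]
gripper_width: 0.0257
```

```bash
python3 -c "
from mv import *
did(0,0,.0865,0); did(0,0,-.1,0)
from h import *
H=[]
for n in ('top','scene'):
    c=capture(n); u,v=proj(c,[.51,.265,.12]).astype(int); t=c['image'][v-40:v+40,u-50:u+50]; H.append(cv2.resize(t,None,fx=4,fy=4))
    P=cloud(c)
    for d in spotter.regions_of(n,'bar')[:1]:
        m=d['mask']&(c['z_map']>0); p=P[m]; print(rect(p), np.round(np.percentile(p[:,2],[5,25,50,75,95]),4),d['p'])
        A=np.c_[p[:,:2]-p[:,:2].mean(0),np.ones(len(p))]; print(np.linalg.lstsq(A,p[:,2],rcond=None)[0])
cv2.imwrite('pics/lift.png',np.hstack(H)[:,:,::-1])"
```

```text
cmd [0.4819, 0.2801, 0.0335, -29.4959]
cmd [0.4819, 0.2801, 0.1335, -29.4959]
(array([523.7, 268.7]), 50.9, 101.9, 27.0) [0.1164 0.1211 0.1223 0.1235 0.1259] 0.9
[-0.48458936 -0.90673513  0.12054919]
(array([515. , 257.9]), 23.2, 109.7, 58.9) [0.115  0.1193 0.1201 0.121  0.122 ] 0.72
[0.0024909  0.05342659 0.1196785 ]
```

View pics/lift.png

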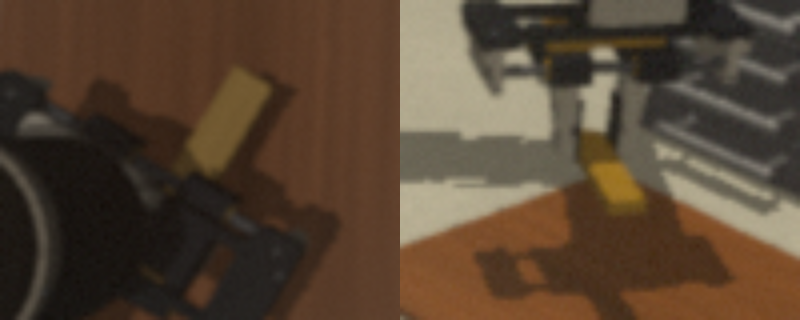

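```bash
cat >> fit.py <<'E'
def fitlocal(caps,M,q0,rng=5,da=2):
    G=[(c,grad(c["image"],.8)) for c in caps]
    def cost(d):
        q=np.array(q0)+np.array([d[0]/1000,d[1]/1000,np.radians(d[2])])
        return -sum(map_coordinates(g,pr(c,place(M,q)),order=1).mean() for c,g in G)
    b=min(((cost((x,y,a)),(x,y,a)) for x in np.arange(-rng,rng+.1,1) for y in np.arange(-rng,rng+.1,1) for a in np.arange(-da,da+.1,1)),key=lambda t:t[0])
    o=minimize(cost,b[1],method="Nelder-Mead",options=dict(initial_simplex=np.array(b[1])+np.array([[0,0,0],[.7,0,0],[0,.7,0],[0,0,.7]])))
    d=o.x; return np.array([q0[0]+d[0]/1000,q0[1]+d[1]/1000,q0[2]+np.radians(d[2])])
def NOSE(z): return poly([(-50,13),(0,13),(0,-13),(-50,-13)],z,False)
E
python3 - <<'E'
from fit import *
s=r.get_state(); t=s["tcp_pos"]; a=np.radians(s["eef_rot"][2])
q0=(t[0]+.092*np.cos(a),t[1]+.092*np.sin(a),a); print("pred",np.round(q0,4),np.degrees(a),t)
for n in ("top","scene"):
    c=capture(n)
    q=fitlocal([c],NOSE(t[2]*1000-11.5),q0); d=(q-q0)[:2]*1000
    print(n,np.round(q[:2]*1000,1),np.degrees(q[2]),"world d",d,"along/lat",d@[np.cos(a),np.sin(a)],d@[-np.sin(a),np.cos(a)])
E
```

```text
pred [ 0.5614  0.2347 -0.515 ] -29.50910610269755 [0.48136559 0.28002742 0.13165323]
top [560.2 234.3] -30.69926721777842 world d [-1.22802189 -0.44096722] along/lat -0.8515160808056207 -0.9886405881854008
scene [560.9 233.5] -32.70638770415559 world d [-0.48434743 -1.25474641] along/lat 0.19652361598989979 -1.330548554528718
```

Run:
```python
from fit import *
c=capture("top"); s=capture("scene")
ang=np.linspace(0,2*np.pi,90)
circ=lambda R,z: np.stack([R*np.cos(ang),R*np.sin(ang),0*ang+z],1)/1000
q0=(.6348,-.1455,np.radians(-13))
B0=poly([(-64,40),(-64,-40),(70,-40),(70,40)],12,False)
B1=poly([(-64,40),(-64,-40),(70,-40),(70,40)],6)
print("top base",[fitlocal([c],poly([(-64,-40),(70,-40),(70,40),(-64,40)],z),q0,4,2) for z in (6,12)])
print("top cap",fitlocal([c],circ(16,152),q0,5,0), "scene cap",fitlocal([s],circ(16,152),q0,5,0))
near=poly([(-64,-40),(70,-40),(70,40)],0,False)
print("scene near z0",fitlocal([s],near,q0,5,2))
armtop=poly([(-17,-17),(44,-17),(68,-15),(68,15),(44,17),(-17,17)],95,False)
print("scene arm",fitlocal([s],armtop,q0,5,2))
bed=poly([(-25,-25),(-62,-25),(-62,25),(-25,25)],30,False)
print("scene bed",fitlocal([s],bed,q0,5,2),"top bed",fitlocal([c],bed,q0,5,2))
```

```text
top base [array([ 0.63435435, -0.14447807, -0.22617167]), array([ 0.63407525, -0.14393762, -0.22456243])]
top cap [ 0.6259058  -0.15333916 -0.15458245] scene cap [ 0.63623981 -0.14517869 -0.21235258]
scene near z0 [ 0.63500886 -0.14457989 -0.22403939]
scene arm [ 0.63719019 -0.1464573  -0.20778182]
scene bed [ 0.63459515 -0.15592157 -0.20617448] top bed [ 0.63711904 -0.147158   -0.23477619]
```

```bash
python3 -c "
from mv import *
print(plan(.5063,-.1147,.10,-12.9))"
```

```text
([0.2156, 0.3317, 0.0335], np.float64(-0.2897))
```

Call:
step_arm --pt "0.01 0.015 0.025 0 -0.02" --pt "0.01 0.04 0.06 0 -0.05" --pt "0.01 0.065 0.1 0 -0.09" --pt "0.01 0.09 0.14 0 -0.12" --pt "0.01 0.115 0.18 0 -0.15"

```text
time_s: 8.3
tcp_pos: [0.4933, 0.0659, 0.1329]
eef_rot: [180.0, 0.0, -20.8]
contact_force: [0.7, -0.1, -2.9]
gripper_width: 0.0254
```

```bash
python3 -c "
from mv import *
did(.115,.18,0,-.15)
print(plan(.5063,-.1147,.10,-12.9))"
```

```text
cmd [0.4934, 0.0668, 0.1335, -20.9016]
([0.0768, 0.165, 0.0335], np.float64(-0.1397))
```

Call:
step_arm --pt "0.01 0.02 0.042 0.005 -0.04" --pt "0.01 0.04 0.086 0.01 -0.08" --pt "0.01 0.06 0.13 0.02 -0.11" --pt "0.01 0.077 0.165 0.0335 -0.14" --pt "0.01 0.077 0.165 0.0335 -0.14"

```text
time_s: 8.93
tcp_pos: [0.5054, -0.1167, 0.0981]
eef_rot: [179.9, 0.2, -13.1]
contact_force: [0.3, 0.7, -2.9]
gripper_width: 0.0254
```

```bash
cat > chk.py <<'E'
from mv import *
from fit import *
import sys
tag=sys.argv[1]
s=r.get_state(); t=s["tcp_pos"]; a=np.radians(s["eef_rot"][2]); print(t,np.degrees(a),s["contact_force"].round(1))
q0=(t[0]+.092*np.cos(a),t[1]+.092*np.sin(a),a)
H=[]
K=np.array([.635,-.1442]);ca=np.radians(-12.9)
for n in ("top","scene"):
    c=capture(n)
    q=fitlocal([c],NOSE(t[2]*1000-11.5),q0,5,2)
    kb=[fitlocal([c],poly([(-64,-40),(70,-40),(70,40),(-64,40)],12),(K[0],K[1],ca),3,1)] if n=="top" else [fitlocal([c],poly([(-64,-40),(70,-40),(70,40)],0,False),(K[0],K[1],ca),3,1)]
    for k in kb+[np.array([K[0],K[1],ca])]:
        d=(q-k)[:2]*1000; u=np.array([np.cos(k[2]),np.sin(k[2])]); print(n,"clampfit",np.round(k[:2]*1000,1),round(np.degrees(k[2]),1),"nose in clamp",np.round([d@u,d@[-u[1],u[0]]],1),"dyaw",round(np.degrees(q[2]-k[2]),1))
    d=(np.array(q0[:2])-K)*1000;u=np.array([np.cos(ca),np.sin(ca)])
    im=cv2.resize(c["image"],None,fx=4,fy=4,interpolation=cv2.INTER_CUBIC)
    im=cv2.convertScaleAbs(im,alpha=1.4)
    x,y=(pr(c,np.array([[.61,-.14,.03]]))[::-1,0]*4).astype(int)
    H.append(im[y-220:y+200,x-200:x+200])
print("kin nose in clamp",d@u,d@[-u[1],u[0]])
cv2.imwrite(f"pics/{tag}.png",np.hstack(H)[:,:,::-1])
E
python3 -c "
from mv import *
did(.077,.165,.0335,-.14)"; python3 chk.py pre1
```

```text
cmd [0.5065, -0.1148, 0.1, -12.8801]
[ 0.50541265 -0.11667495  0.09807455] -13.064304082466132 [ 0.3  0.7 -2.9]
top clampfit [ 634.1 -144. ] -12.9 nose in clamp [-40.6  -0.8] dyaw 2.8
top clampfit [ 635.  -144.2] -12.9 nose in clamp [-41.5  -0.8] dyaw 2.9
scene clampfit [ 635.  -144.6] -12.8 nose in clamp [-44.5 -10. ] dyaw -10.3
scene clampfit [ 635.  -144.2] -12.9 nose in clamp [-44.4 -10.4] dyaw -10.3
kin nose in clamp -40.46206594887822 -2.3638606583632047
```

View pics/pre1.png

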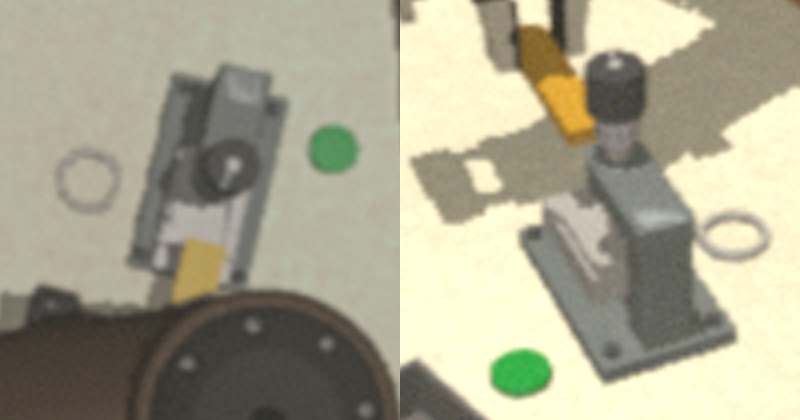

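Call:
step_arm --pt "0.01 0 0 0.015 0" --pt "0.01 0 0 0.03 0" --pt "0.01 0 0 0.042 0" --pt "0.01 0 0 0.044 0" --pt "0.01 0 0 0.044 0"

```text
time_s: 9.65
tcp_pos: [0.5066, -0.1142, 0.0554]
eef_rot: [180.0, 0.0, -12.9]
contact_force: [-0.2, -0.7, -2.2]
gripper_width: 0.0252
```

```bash
python3 -c "
from mv import *
did(0,0,.044,0)"; python3 chk.py pre2
```

```text
cmd [0.5065, -0.1148, 0.056, -12.8801]
[ 0.50656403 -0.11424581  0.05539571] -12.859255452497814 [-0.2 -0.7 -2.2]
top clampfit [ 634.7 -144.1] -12.8 nose in clamp [-40.3   3.1] dyaw 4.7
top clampfit [ 635.  -144.2] -12.9 nose in clamp [-40.6   3. ] dyaw 4.8
scene clampfit [ 635.  -144.6] -12.8 nose in clamp [-47.3  -0.3] dyaw -2.5
scene clampfit [ 635.  -144.2] -12.9 nose in clamp [-47.2  -0.7] dyaw -2.4
kin nose in clamp -39.88169429685417 0.5902575295813907
```

View pics/pre2.png

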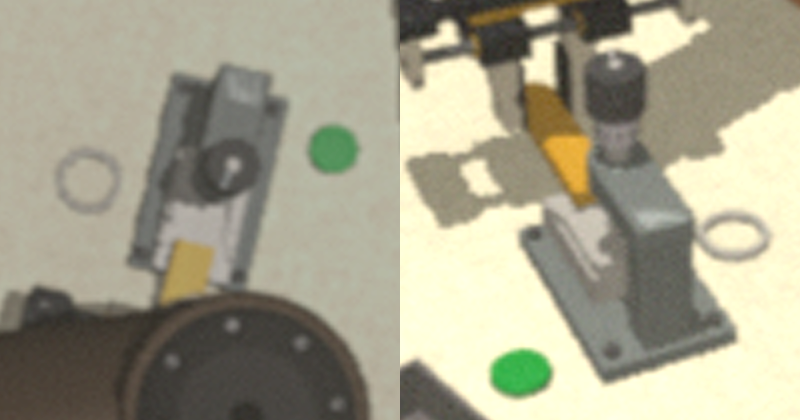

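```bash
cat > bb.py <<'E'
from fit import *
def bars(c,ztop,K=(.635,-.1442),ca=np.radians(-12.9)):
    im=c["image"].astype(int); m=((im[...,0]-im[...,2])>25)
    v,u=np.nonzero(m); 
    d=np.stack([(u-c["cx"])/c["fx"],(v-c["cy"])/c["fy"],np.ones(len(u))],1)@c["pose"][:3,:3].T; o=c["pose"][:3,3]
    P=o+d*((ztop-o[2])/d[:,2])[:,None]
    D=(P[:,:2]-K)*1000; U=np.array([np.cos(ca),np.sin(ca)]); x=D@U; y=D@[-U[1],U[0]]
    k=(x>-120)&(x<30)&(np.abs(y)<30); return x[k],y[k],u[k],v[k]
if __name__=="__main__":
    c=capture("top"); zt=r.get_state()["tcp_pos"][2]-.0115
    x,y,u,v=bars(c,zt); print(len(x),x.min(),x.max())
    for a in range(int(x.min()),int(x.max()),3):
        k=(x>=a)&(x<a+3)
        if k.sum(): print(a,k.sum(),y[k].min().round(1),y[k].max().round(1),y[k].mean().round(1))
    t=c["image"][185:230,345:400]; cv2.imwrite("pics/tz.png",cv2.convertScaleAbs(cv2.resize(t,None,fx=12,fy=12,interpolation=cv2.INTER_CUBIC),alpha=1.6)[:,:,::-1])
E
python3 bb.py
```

```text
162 -84.32500502982518 -39.953388716245705
-84 3 10.4 13.5 11.6
-81 5 6.0 14.1 9.9
-78 8 -3.4 14.7 5.6
-75 9 -2.8 15.3 6.4
-72 13 -12.8 13.4 0.3
-69 14 -12.2 14.6 1.6
-66 14 -11.6 15.2 1.8
-63 12 -11.0 13.3 0.1
-60 11 -9.8 13.9 2.7
-57 14 -12.3 14.5 0.7
-54 12 -11.1 12.6 0.9
-51 12 -10.5 13.2 1.2
-48 12 -12.4 13.8 0.1
-45 12 -11.8 14.4 1.6
-42 10 -11.2 12.5 0.7
```

View pics/tz.png

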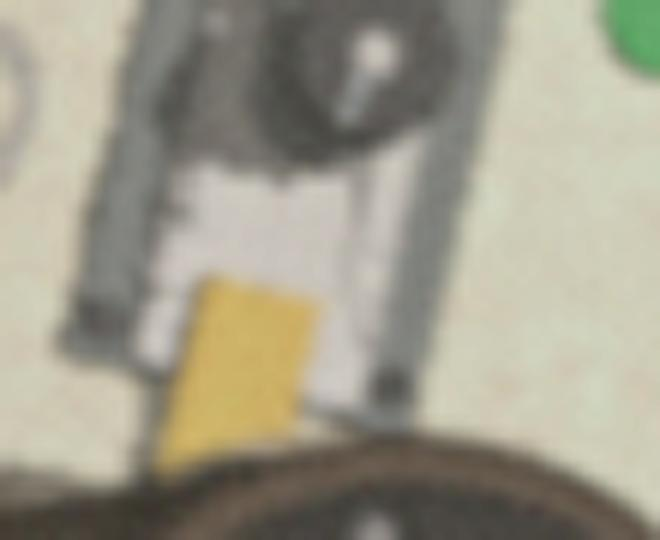

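Run:
```python
from fit import *
c=capture("top")
def rectify(z,K=(.635,-.1442),ca=np.radians(-12.9)):
    # rows: clamp x from 40 down to -75 ; cols: clamp y from +50 to -50 (left=+y)
    xs=np.arange(40,-75,-.25); ys=np.arange(50,-50,-.25)
    X,Y=np.meshgrid(xs,ys,indexing="ij"); P=np.stack([X.ravel(),Y.ravel(),0*X.ravel()+z],1)/1000
    uv=pr(c,place(P,(K[0],K[1],ca)))
    return np.stack([map_coordinates(c["image"][...,k].astype(float),uv,order=1).reshape(X.shape) for k in range(3)],-1),xs,ys
out=[]
for z in (12,30):
    I,xs,ys=rectify(z); I=np.clip(I*1.5,0,255).astype(np.uint8).copy()
    for yy in (40,25,15.5,0,-15.5,-25,-40):
        j=int((50-yy)*4); I[::6,j-0]=(255,0,0)
    for xx in (12,-28,-47,-62,-64): I[int((40-xx)*4),::6]=(0,0,255)
    out.append(I)
cv2.imwrite("pics/rect.png",np.hstack(out)[:,:,::-1])
I,xs,ys=rectify(30)
for lo,hi in ((-38,-32),(-30,-24),(-60,-50)):
    g=I[(xs>lo)&(xs<hi)].mean((0,2)); print(lo,hi); print(" ".join(f"{y:.0f}:{v:.0f}" for y,v in zip(ys[::6],g[::6])))
```

```text
-38 -32
50:122 48:123 47:122 46:121 44:114 42:103 41:90 40:79 38:76 36:77 35:79 34:81 32:81 30:80 29:77 28:75 26:76 24:88 23:99 22:110 20:116 18:121 17:122 16:123 14:123 12:122 11:122 10:122 8:122 6:122 5:122 4:121 2:120 0:120 -1:119 -2:120 -4:121 -6:121 -7:121 -8:121 -10:121 -12:121 -13:120 -14:119 -16:116 -18:116 -19:115 -20:117 -22:119 -24:115 -25:110 -26:100 -28:90 -30:84 -31:80 -32:79 -34:80 -36:83 -37:90 -38:100 -40:110 -42:117 -43:121 -44:123 -46:124 -48:123 -49:123
-30 -24
50:122 48:123 47:123 46:121 44:117 42:106 41:94 40:82 38:78 36:79 35:81 34:82 32:81 30:80 29:74 28:70 26:71 24:77 23:84 22:90 20:97 18:106 17:114 16:119 14:122 12:123 11:123 10:123 8:123 6:123 5:122 4:122 2:122 0:121 -1:121 -2:122 -4:122 -6:122 -7:121 -8:121 -10:121 -12:121 -13:119 -14:115 -16:113 -18:112 -19:114 -20:117 -22:118 -24:116 -25:109 -26:100 -28:90 -30:84 -31:80 -32:79 -34:80 -36:82 -37:89 -38:99 -40:110 -42:119 -43:122 -44:123 -46:124 -48:124 -49:124
-60 -50
50:124 48:124 47:125 46:124 44:121 42:112 41:100 40:84 38:71 36:65 35:62 34:62 32:63 30:64 29:66 28:69 26:75 24:86 23:100 22:112 20:117 18:116 17:108 16:97 14:89 12:88 11:93 10:98 8:101 6:101 5:101 4:101 2:102 0:102 -1:101 -2:101 -4:101 -6:101 -7:100 -8:100 -10:101 -12:104 -13:108 -14:113 -16:118 -18:120 -19:122 -20:121 -22:120 -24:116 -25:108 -26:95 -28:80 -30:67 -31:61 -32:61 -34:65 -36:72 -37:82 -38:95 -40:108 -42:117 -43:121 -44:122 -46:122 -48:121 -49:120
```

View pics/rect.png

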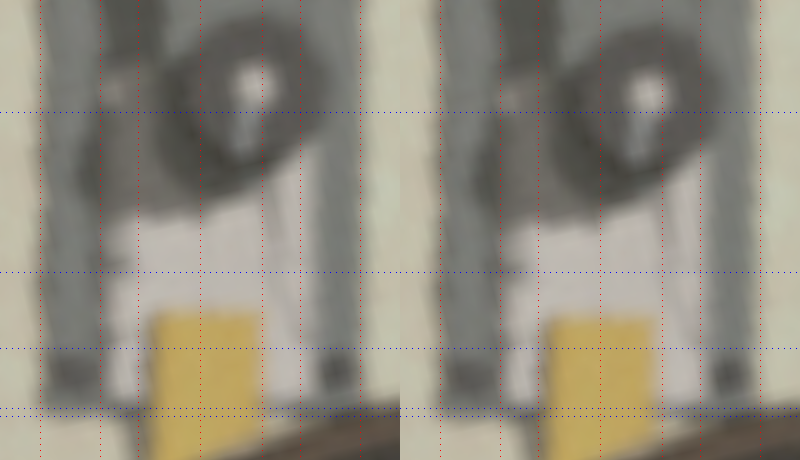

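Call:
step_arm --pt "0.01 0 0.001 0.001 0" --pt "0.01 0 0.0018 0.002 0" --pt "0.01 0 0.0018 0.0025 0" --pt "0.01 0 0.0018 0.0025 0"

```text
time_s: 10.35
tcp_pos: [0.5061, -0.1162, 0.053]
eef_rot: [180.0, 0.0, -12.9]
contact_force: [-0.5, 0.7, -2.3]
gripper_width: 0.025
```

```bash
python3 -c "
from mv import *
did(0,0.0018,.0025,0)
from plant import r
for i in range(1): s=r.get_state();print(s['tcp_pos'],s['contact_force'],s['moment'])"
```

```text
cmd [0.5061, -0.1165, 0.0535, -12.8801]
[ 0.50606098 -0.11615241  0.05300633] [-0.46392004  0.70394148 -2.3024117 ] [-0.05234583  0.26584626  0.00841392]
```

Not touching the bed yet (still carrying about 2.3 N). Slide in 25 mm.

Call:
step_arm --pt "0.01 0.006 0 0.0005 0" --pt "0.01 0.012 0 0.0005 0" --pt "0.01 0.018 0 0.0005 0" --pt "0.01 0.025 0 0.0005 0" --pt "0.01 0.025 0 0.0005 0"

```text
time_s: 10.98
tcp_pos: [0.5311, -0.1218, 0.0525]
eef_rot: [-180.0, -0.0, -12.9]
contact_force: [0.2, -0.5, -2.7]
gripper_width: 0.0253
```

```bash
python3 -c "
from mv import *
did(.025,0,.0005,0)
from plant import r
for i in range(1): s=r.get_state();print(s['tcp_pos'],s['contact_force'],s['moment'])"; python3 chk.py ins1|head -2;python3 bb.py
```

```text
cmd [0.5304, -0.1221, 0.053, -12.8801]
[ 0.53112446 -0.12179163  0.0524677 ] [ 0.19579063 -0.45774113 -2.66669094] [-0.07805329  0.23264385  0.01635406]
[ 0.53112446 -0.12179163  0.0524677 ] -12.88883669911746 [ 0.2 -0.5 -2.7]
top clampfit [ 634.4 -143.8] -13.2 nose in clamp [-13.4   1. ] dyaw 3.5
113 -46.57023207594767 -15.133102447030343
-46 5 3.5 11.6 7.8
-43 8 -3.4 12.2 4.6
-40 9 -5.9 10.3 1.8
-37 12 -12.9 10.9 -1.1
-34 11 -14.8 11.5 -1.6
-31 13 -14.2 12.1 -1.3
-28 13 -13.6 10.8 -1.2
-25 13 -13.0 11.4 -1.0
-22 12 -14.9 12.0 -2.5
-19 12 -13.7 10.1 -1.3
-16 4 -8.1 5.1 -1.5
```

View pics/ins1.png

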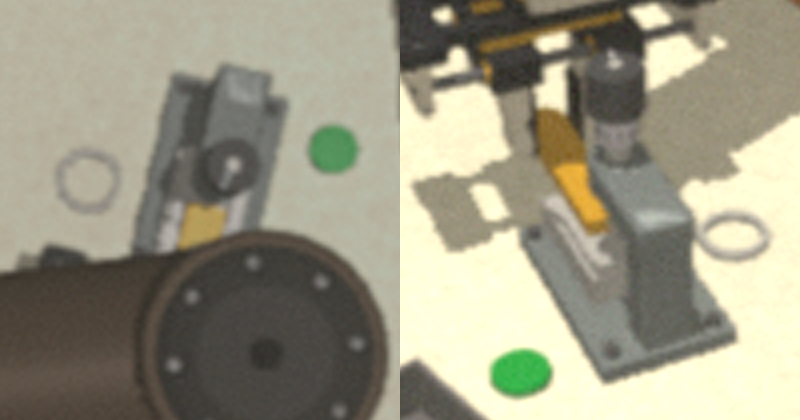

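View pics/tz.png

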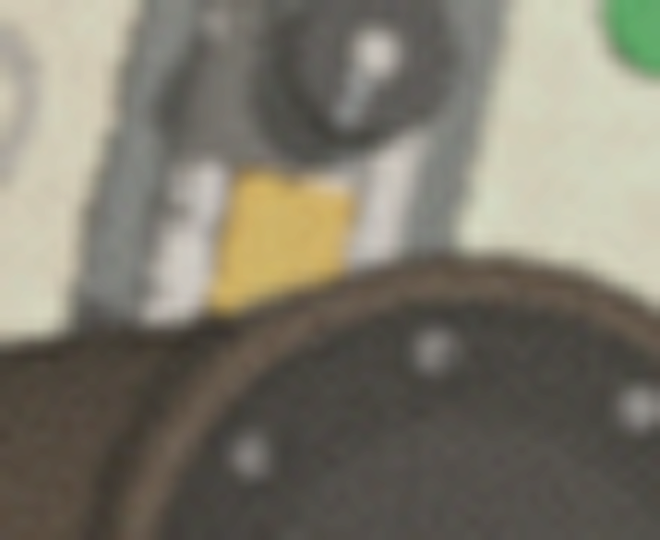

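Call:
step_arm --pt "0.01 0.005 0 0.0005 0" --pt "0.01 0.01 0 0.0005 0" --pt "0.01 0.015 0 0.0005 0" --pt "0.01 0.02 0 0.0005 0" --pt "0.01 0.02 0 0.0005 0"

```text
time_s: 11.75
tcp_pos: [0.5504, -0.1262, 0.052]
eef_rot: [180.0, -0.0, -12.9]
contact_force: [0.7, 0.3, -2.8]
gripper_width: 0.0251
```

Call:
step_arm --pt "0.01 0.0015 0 0 0" --pt "0.01 0.003 0 0 0" --pt "0.01 0.003 0 0 0"

```text
time_s: 12.12
tcp_pos: [0.553, -0.1268, 0.0521]
eef_rot: [-180.0, -0.0, -12.9]
contact_force: [-0.6, -0.7, -3.1]
gripper_width: 0.0253
```

Call:
step_arm --pt "0.01 0.001 0 0 0" --pt "0.01 0.002 0 0 0" --pt "0.01 0.002 0 0 0"

```text
time_s: 12.5
tcp_pos: [0.555, -0.1272, 0.0521]
eef_rot: [-180.0, -0.0, -12.9]
contact_force: [0.2, -1.0, -3.0]
gripper_width: 0.0253
```

Call:
step_arm --pt "0.01 0.001 0 0 0" --pt "0.01 0.002 0 0 0" --pt "0.01 0.002 0 0 0"

```text
time_s: 12.88
tcp_pos: [0.5569, -0.1277, 0.0521]
eef_rot: [-180.0, -0.0, -12.9]
contact_force: [0.2, -0.9, -2.5]
gripper_width: 0.0251
```

Call:
step_arm --pt "0.01 0.001 0 0 0" --pt "0.01 0.002 0 0 0" --pt "0.01 0.002 0 0 0"

```text
time_s: 13.25
tcp_pos: [0.5581, -0.1281, 0.0518]
eef_rot: [180.0, 0.1, -12.9]
contact_force: [-1.3, 0.2, -3.1]
gripper_width: 0.0256
```

Call:
step_arm --pt "0.01 0.001 0 0 0" --pt "0.01 0.0015 0 0 0" --pt "0.01 0.0015 0 0 0"

```text
time_s: 13.62
tcp_pos: [0.5582, -0.1284, 0.0513]
eef_rot: [180.0, 0.2, -12.9]
contact_force: [-5.5, 2.2, -1.1]
gripper_width: 0.0256
```

Call:
step_arm --pt "0.01 0 0 0.0005 0" --pt "0.035 0 0 0.0005 0" --pt "0.045 0 0 0.0005 0" --pt "0.05 0 0 0.0005 0" --pt "0.05 0 0 0.0005 0"

```text
time_s: 14.25
tcp_pos: [0.5606, -0.1285, 0.0518]
eef_rot: [-180.0, -0.0, -12.9]
contact_force: [-0.3, 0.3, 0.4]
gripper_width: 0.0494
```

Run:
```python
from mv import *
for d in ((.02,0,.0005,0),(.003,0,0,0),(.002,0,0,0),(.002,0,0,0),(.002,0,0,0),(.0015,0,0,0),(0,0,.0005,0)): did(*d)
from h import *
s=r.get_state(); print(s["tcp_pos"],s["contact_force"])
c=capture("scene"); print([(round(d["p"],2),np.round(d["location"],4)) for l in ("bar","nose","tail_grip") for d in spotter.tip_of("scene",l)[:2]])
u,v=proj(c,[.6,-.14,.05]).astype(int)
cv2.imwrite("pics/home.png",cv2.convertScaleAbs(cv2.resize(c["image"][v-60:v+50,u-60:u+60],None,fx=5,fy=5,interpolation=cv2.INTER_CUBIC),alpha=1.3)[:,:,::-1])
```

```text
cmd [0.5499, -0.1266, 0.0525, -12.8801]
cmd [0.5529, -0.1272, 0.0525, -12.8801]
cmd [0.5548, -0.1277, 0.0525, -12.8801]
cmd [0.5568, -0.1281, 0.0525, -12.8801]
cmd [0.5587, -0.1286, 0.0525, -12.8801]
cmd [0.5602, -0.1289, 0.0525, -12.8801]
cmd [0.5602, -0.1289, 0.052, -12.8801]
[ 0.56061587 -0.12849073  0.05178078] [-0.28358109  0.25413453  0.39434519]
[(0.7, array([ 0.5877, -0.1356,  0.0293])), (0.76, array([ 0.6437, -0.1475,  0.0332])), (0.69, array([ 0.5881, -0.1344,  0.0267])), (0.64, array([ 0.557 , -0.1296,  0.033 ])), (0.26, array([ 0.4361, -0.3289,  0.0005]))]
```

View pics/home.png

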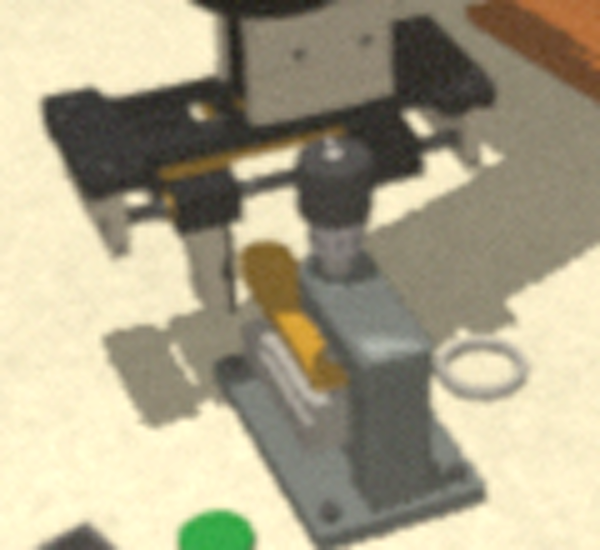

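Call:
step_arm --pt "0.05 0 0 -0.02 0" --pt "0.055 0 0 -0.05 0" --pt "0.06 0 0 -0.09 0" --pt "0.06 0 0 -0.13 -0.1" --pt "0.06 0 0 -0.16 -0.25"

```text
time_s: 15.08
tcp_pos: [0.5605, -0.1285, 0.2136]
eef_rot: [180.0, -0.1, 1.7]
contact_force: [0.2, 0.5, -0.3]
gripper_width: 0.0598
```

Call:
step_arm --pt "0.06 -0.04 0.04 0 -0.12" --pt "0.06 -0.08 0.08 0 -0.25" --pt "0.06 -0.11 0.11 0 -0.38" --pt "0.06 -0.11 0.11 0 -0.5" --pt "0.06 -0.11 0.11 0 -0.62"

```text
time_s: 15.7
tcp_pos: [0.4525, -0.2418, 0.2118]
eef_rot: [180.0, -0.0, 37.1]
contact_force: [1.0, -1.2, 0.4]
gripper_width: 0.0598
```

Run:
```python
from mv import *
did(0,0,-.16,-.25); did(-.11,.11,0,-.62)
from fit import *
s=r.get_state(); print(s["tcp_pos"],s["joints"],s["contact_force"])
from bb import bars
c=capture("top"); x,y,u,v=bars(c,.040); print(len(x),x.min() if len(x) else 0,x.max())
for a in range(-120,20,8):
    k=(x>=a)&(x<a+8)
    if k.sum(): print(a,k.sum(),y[k].min().round(1),y[k].max().round(1),y[k].mean().round(1))
for l in ("bar","nose","cap_top","stop"): print(l,[(round(d["p"],2),np.round(d["location"],4)) for d in spotter.tip_of("top",l)[:2]])
d=spotter.regions_of("top","cap_top")[0]; P=cloud(c); p=P[d["mask"]&(c["z_map"]>0)&(P[...,2]>.13)]; print("cap",rect(p),p[:,2].mean())
u,v=proj(c,[.6,-.14,.05]).astype(int); im1=c["image"][v-50:v+50,u-40:u+40]
c=capture("scene"); 
for l in ("bar","nose","cap_top","stop"): print(l,[(round(d["p"],2),np.round(d["location"],4)) for d in spotter.tip_of("scene",l)[:2]])
u,v=proj(c,[.6,-.14,.05]).astype(int); im2=c["image"][v-50:v+50,u-40:u+40]
cv2.imwrite("pics/home2.png",cv2.convertScaleAbs(cv2.resize(np.hstack([im1,im2]),None,fx=5,fy=5,interpolation=cv2.INTER_CUBIC),alpha=1.3)[:,:,::-1])
```

```text
cmd [0.5602, -0.1289, 0.212, 1.4438]
cmd [0.453, -0.2416, 0.212, 36.9672]
[ 0.45250052 -0.24178035  0.21182809] [-6.16371914e+00  6.72994354e+00 -2.23586559e+01 -4.10601483e-04
 -6.08765733e+01  1.33282948e+02] [ 1.01705031 -1.2208082   0.35640704]
400 -107.39873893758055 -8.674878292459647
-112 9 -8.4 7.8 -0.8
-104 32 -14.1 12.1 -0.4
-96 35 -15.4 13.3 -1.3
-88 34 -14.2 13.2 -0.4
-80 36 -15.6 12.5 -1.6
-72 36 -15.7 13.1 -1.5
-64 32 -13.9 12.4 -1.2
-56 33 -14.6 12.3 -1.1
-48 34 -14.7 12.2 -1.2
-40 33 -14.9 11.4 -1.5
-32 32 -14.3 12.6 -1.0
-24 34 -15.0 11.9 -1.6
-16 20 -13.2 11.2 -0.3
bar [(0.91, array([ 0.5862, -0.137 ,  0.0349])), (0.28, array([ 0.6452, -0.15  ,  0.034 ]))]
nose [(0.72, array([ 0.6502, -0.1524,  0.0366]))]
cap_top [(0.49, array([ 0.6391, -0.1423,  0.1532])), (0.37, array([ 0.6456, -0.1531,  0.0309]))]
stop [(0.79, array([ 0.6456, -0.1484,  0.0322]))]
cap (array([ 634.8, -143.8]), 31.6, 31.4, 47.5) 0.15120723865850674
bar [(0.49, array([ 0.5895, -0.1352,  0.0276]))]
nose [(0.51, array([ 0.6464, -0.1494,  0.0307]))]
cap_top [(0.81, array([ 0.6353, -0.1446,  0.1555])), (0.57, array([ 0.5558, -0.1304,  0.032 ]))]
stop [(0.92, array([ 0.6504, -0.1476,  0.0347]))]
```

View pics/home2.png

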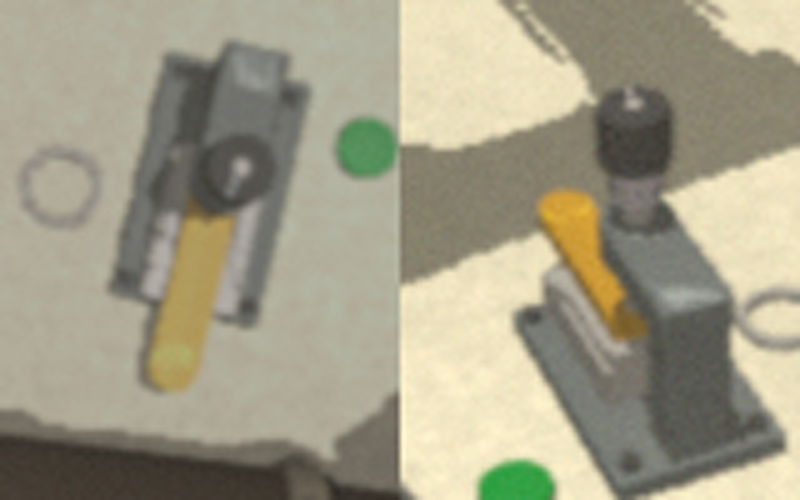

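```bash
python3 -c "
from mv import *
print(plan(.635,-.1444,.212,37))"
```

```text
([0.2039, 0.0318, 0.0], np.float64(-0.0006))
```

Call:
step_arm --pt "0.07 0.05 0.008 0 0" --pt "0.08 0.1 0.016 0 0" --pt "0.08 0.15 0.024 0 0" --pt "0.08 0.19 0.03 0 0" --pt "0.08 0.204 0.0318 0 0"

```text
time_s: 16.88
tcp_pos: [0.6368, -0.1426, 0.2106]
eef_rot: [-180.0, 0.0, 37.0]
contact_force: [-1.8, -0.4, -0.2]
gripper_width: 0.0801
```

Call:
step_arm --pt "0.08 0 0 0.02 0" --pt "0.08 0 0 0.045 0" --pt "0.08 0 0 0.064 0" --pt "0.08 0 0 0.069 0" --pt "0.06 0 0 0.069 0" --newtons 15

```text
time_s: 17.5
tcp_pos: [0.6351, -0.1442, 0.1429]
eef_rot: [180.0, 0.0, 37.0]
contact_force: [0.5, -0.4, 0.1]
gripper_width: 0.0745
```

```bash
python3 -c "
from mv import *
did(.204,.0318,0,0);did(0,0,.069,0)
from h import *
s=r.get_state();print(s['tcp_pos'],s['joints'],s['contact_force'],s['moment'])
H=[]
for n in ('top','scene'):
    c=capture(n); u,v=proj(c,[.635,-.144,.14]).astype(int); H.append(cv2.resize(c['image'][v-45:v+45,u-40:u+40],None,fx=5,fy=5,interpolation=cv2.INTER_CUBIC))
cv2.imwrite('pics/cap1.png',cv2.convertScaleAbs(np.hstack(H),alpha=1.4)[:,:,::-1])"
```

```text
cmd [0.6351, -0.1444, 0.212, 36.9672]
cmd [0.6351, -0.1444, 0.143, 36.9672]
[ 0.63505152 -0.14417818  0.14285659] [ 4.34280964e+00  2.27794272e+01 -1.00898799e+01  1.00162115e-02
 -5.71339753e+01  1.22606718e+02] [ 0.47936706 -0.36333365  0.06183845] [-0.16427048  0.09159055  0.03437715]
```

View pics/cap1.png

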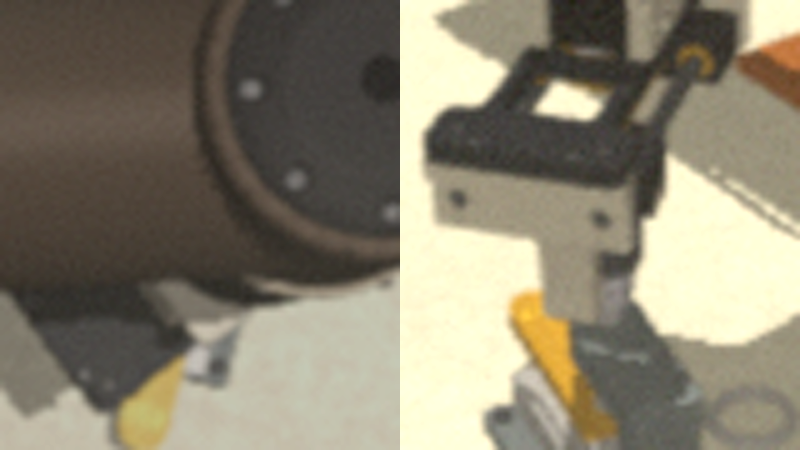

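Call:
step_arm --pt "0.045 0 0 0 0" --pt "0.038 0 0 0 0" --pt "0.034 0 0 0 0" --pt "0.034 0 0 0 0" --newtons 12

```text
time_s: 18.1
tcp_pos: [0.6356, -0.1444, 0.1429]
eef_rot: [179.9, -0.0, 37.0]
contact_force: [2.4, -4.6, -0.8]
gripper_width: 0.0343
```

Call:
step_arm --pt "0.028 0 0 0 0" --pt "0.028 0 0 0 0" --pt "0.028 0 0 0 0"

```text
time_s: 18.48
tcp_pos: [0.6363, -0.1452, 0.143]
eef_rot: [179.9, -0.0, 37.0]
contact_force: [3.4, -7.3, -1.4]
gripper_width: 0.0317
```

Call:
step_arm --pt "0.028 0 0.0008 0 0" --pt "0.028 0 0.0014 0 0" --pt "0.028 0 0.0014 0 0" --newtons 12

```text
time_s: 18.85
tcp_pos: [0.6364, -0.1454, 0.1429]
eef_rot: [179.9, -0.0, 37.0]
contact_force: [3.4, -5.2, 1.3]
gripper_width: 0.0319
```

```bash
python3 -c "
from mv import *
did(0,.0014,0,0)
from h import *
s=r.get_state();print(s['tcp_pos'],s['eef_rot'],s['contact_force'],s['moment'])"
```

```text
cmd [0.6359, -0.1455, 0.143, 36.9672]
[ 0.63638918 -0.14538062  0.14292773] [ 1.79949132e+02 -2.41424553e-02  3.69714797e+01] [ 3.35853685 -5.21491454  1.33714676] [-1.62811611 -0.69477824 -0.03141485]
```

Call:
step_arm --pt "0.028 0 0.0006 0 0" --pt "0.028 0 0.0006 0 0" --pt "0.028 0 0.0006 0 0"

```text
time_s: 19.23
tcp_pos: [0.6365, -0.1455, 0.1429]
eef_rot: [180.0, -0.0, 37.0]
contact_force: [1.8, -3.3, 4.6]
gripper_width: 0.0318
```

```bash
python3 -c "
from mv import *
did(0,.0006,0,0)
from h import *
s=r.get_state();print(s['tcp_pos'],s['eef_rot'],s['contact_force'],s['moment'])"
```

```text
cmd [0.6363, -0.146, 0.143, 36.9672]
[ 0.63647552 -0.1455112   0.14288647] [ 1.79982586e+02 -1.87966412e-02  3.69751518e+01] [ 1.81338868 -3.25195877  4.57138126] [-1.0042741  -0.25065776 -0.02688175]
```

Call:
step_arm --pt "0.028 0 0.0005 -0.0005 0" --pt "0.028 0 0.0005 -0.0005 0" --pt "0.028 0 0.0005 -0.0005 0"

```text
time_s: 19.6
tcp_pos: [0.6365, -0.1457, 0.1429]
eef_rot: [-180.0, 0.0, 37.0]
contact_force: [0.8, -0.1, 3.1]
gripper_width: 0.0319
```

```bash
python3 -c "
from mv import *
did(0,.0005,-.0005,0)
from h import *
s=r.get_state();print(s['tcp_pos'],s['eef_rot'],s['contact_force'],s['moment'])"
```

```text
cmd [0.6366, -0.1464, 0.1435, 36.9672]
[ 0.63650408 -0.14568179  0.14290636] [-1.79974666e+02  4.89760135e-03  3.69682187e+01] [ 0.81531879 -0.1111428   3.07227293] [-0.1299332  -0.04132832 -0.01828482]
```

Call:
step_arm --pt "0.028 0 0 0 0.12" --pt "0.028 0 0 0.0003 0.24" --pt "0.028 0 0 0.0006 0.36" --pt "0.028 0 0 0.001 0.5" --pt "0.028 0 0 0.001 0.5"

```text
time_s: 20.23
tcp_pos: [0.6366, -0.1458, 0.1415]
eef_rot: [-180.0, 0.0, 8.4]
contact_force: [2.1, -1.6, -1.5]
gripper_width: 0.0318
```

```bash
cat > st.py <<'E'
from mv import *
import sys
did(*map(float,sys.argv[1:5]))
from plant import r
s=r.get_state();a=np.radians(s['eef_rot'][2]);f=s['contact_force'];print(np.round(s['tcp_pos'],4),round(s['eef_rot'][2],2),'F',f.round(2),'M',s['moment'].round(3),'tool-F x,y',round(f[0]*np.cos(a)+f[1]*np.sin(a),1),round(f[0]*np.sin(a)-f[1]*np.cos(a),1),'q6',s['joints'][5].round(1))
E
python3 st.py 0 0 .001 .5
```

```text
cmd [0.6366, -0.1464, 0.1425, 8.3193]
[ 0.6366 -0.1458  0.1415] 8.36 F [ 2.1  -1.6  -1.52] M [-0.453 -0.665 -0.08 ] tool-F x,y 1.8 1.9 q6 94.2
```

Call:
step_arm --pt "0.028 0 0 0.0003 0.12" --pt "0.028 0 0 0.0007 0.24" --pt "0.028 0 0 0.001 0.36" --pt "0.028 0 0 0.0015 0.5" --pt "0.028 0 0 0.0015 0.5"

```text
time_s: 20.85
tcp_pos: [0.6366, -0.1459, 0.14]
eef_rot: [-180.0, 0.0, -20.1]
contact_force: [2.5, -2.4, -2.8]
gripper_width: 0.0316
```

```bash
python3 st.py 0 0 .0015 .5
```

```text
cmd [0.6366, -0.1464, 0.141, -20.3286]
[ 0.6366 -0.1459  0.14  ] -20.13 F [ 2.54 -2.42 -2.85] M [-0.64  -1.008 -0.029] tool-F x,y 3.2 1.4 q6 65.7
```

Call:
step_arm --pt "0.028 0 0 0.0002 0.08" --pt "0.028 0 0 0.0004 0.16" --pt "0.028 0 0 0.0007 0.25" --pt "0.028 0 0 0.0007 0.25"

```text
time_s: 21.35
tcp_pos: [0.6366, -0.1459, 0.1394]
eef_rot: [180.0, 0.0, -34.4]
contact_force: [2.7, -2.0, -3.3]
gripper_width: 0.0318
```

```bash
python3 st.py 0 0 .0007 .25
```

```text
cmd [0.6366, -0.1464, 0.1403, -34.6525]
[ 0.6366 -0.1459  0.1394] -34.39 F [ 2.74 -2.05 -3.29] M [-0.862 -1.098  0.004] tool-F x,y 3.4 0.1 q6 51.5
```

Call:
step_arm --pt "0.028 0 0 0.0002 0.1" --pt "0.028 0 0 0.0005 0.2" --pt "0.028 0 0 0.0005 0.2"

```text
time_s: 21.72
tcp_pos: [0.6365, -0.146, 0.1389]
eef_rot: [180.0, 0.0, -45.9]
contact_force: [3.3, -2.9, -5.6]
gripper_width: 0.0313
```

```bash
python3 st.py 0 0 .0005 .2
```

```text
cmd [0.6366, -0.1464, 0.1398, -46.1117]
[ 0.6365 -0.146   0.1389] -45.85 F [ 3.33 -2.88 -5.64] M [-1.085 -1.348 -0.038] tool-F x,y 4.4 -0.4 q6 40.0
```

Call:
step_arm --pt "0.028 0 0 0.0003 0.1" --pt "0.028 0 0 0.0006 0.2" --pt "0.028 0 0 0.0006 0.2"

```text
time_s: 22.1
tcp_pos: [0.6364, -0.146, 0.1383]
eef_rot: [180.0, 0.0, -57.3]
contact_force: [3.4, -4.4, -5.9]
gripper_width: 0.0316
```

```bash
python3 st.py 0 0 .0006 .2
```

```text
cmd [0.6366, -0.1464, 0.1392, -57.5709]
[ 0.6364 -0.146   0.1383] -57.3 F [ 3.36 -4.39 -5.85] M [-1.262 -1.349 -0.019] tool-F x,y 5.5 -0.5 q6 28.5
```

Call:
step_arm --pt "0.028 0.0004 0 0.0004 0.1" --pt "0.028 0.0008 0 0.0008 0.2" --pt "0.028 0.0008 0 0.0008 0.2"

```text
time_s: 22.48
tcp_pos: [0.6366, -0.1463, 0.1377]
eef_rot: [180.0, 0.0, -68.8]
contact_force: [1.7, -1.1, -4.6]
gripper_width: 0.0319
```

```bash
python3 st.py 0.0008 0 .0008 .2
```

```text
cmd [0.637, -0.147, 0.1384, -69.03]
[ 0.6366 -0.1463  0.1377] -68.75 F [ 1.66 -1.13 -4.63] M [-0.295 -0.622 -0.047] tool-F x,y 1.7 -1.1 q6 17.2
```

Call:
step_arm --pt "0.028 0 0 0.0003 0.1" --pt "0.028 0 0 0.0005 0.2" --pt "0.028 0 0 0.0005 0.2"

```text
time_s: 22.85
tcp_pos: [0.6366, -0.1464, 0.1371]
eef_rot: [179.9, 0.0, -80.2]
contact_force: [1.4, -1.2, -5.5]
gripper_width: 0.032
```

```bash
python3 st.py 0 0 .0005 .2
```

```text
cmd [0.637, -0.147, 0.1379, -80.4892]
[ 0.6366 -0.1464  0.1371] -80.21 F [ 1.37 -1.23 -5.54] M [-0.239 -0.501 -0.012] tool-F x,y 1.4 -1.1 q6 5.7
```

Call:
step_arm --pt "0.028 0 0 0.0003 0.1" --pt "0.028 0 0 0.0006 0.2" --pt "0.028 0 0 0.0006 0.2"

```text
time_s: 23.22
tcp_pos: [0.6365, -0.1464, 0.1365]
eef_rot: [179.9, 0.0, -91.7]
contact_force: [1.1, 0.4, -6.3]
gripper_width: 0.0315
```

```bash
python3 st.py 0 0 .0006 .2
```

```text
cmd [0.637, -0.147, 0.1373, -91.9483]
[ 0.6365 -0.1464  0.1365] -91.67 F [ 1.07  0.39 -6.32] M [-0.195 -0.356 -0.034] tool-F x,y -0.4 -1.1 q6 -5.8
```

Call:
step_arm --pt "0.028 0 0 0.0003 0.1" --pt "0.028 0 0 0.0006 0.2" --pt "0.028 0 0 0.0006 0.2"

```text
time_s: 23.6
tcp_pos: [0.6366, -0.1465, 0.1362]
eef_rot: [179.9, -0.0, -103.1]
contact_force: [-1.2, 0.2, -3.0]
gripper_width: 0.0319
```

```bash
python3 st.py 0 0 .0006 .2
```

```text
cmd [0.637, -0.147, 0.1367, -103.4075]
[ 0.6366 -0.1465  0.1362] -103.12 F [-1.19  0.21 -3.03] M [-0.006  0.286 -0.011] tool-F x,y 0.1 1.2 q6 -17.2
```

Call:
step_arm --pt "0.028 0 0 0 0.1" --pt "0.028 0 0 0 0.2" --pt "0.028 0 0 0 0.2"

```text
time_s: 23.98
tcp_pos: [0.6366, -0.1465, 0.1363]
eef_rot: [179.9, -0.0, -114.6]
contact_force: [-1.7, 0.0, -3.3]
gripper_width: 0.0318
```

```bash
python3 st.py 0 0 0 .2
```

```text
cmd [0.637, -0.147, 0.1367, -114.8666]
[ 0.6366 -0.1465  0.1363] -114.59 F [-1.7   0.03 -3.25] M [ 0.066  0.679 -0.031] tool-F x,y 0.7 1.6 q6 -28.7
```

Call:
step_arm --pt "0.028 0 0 0.0002 0.1" --pt "0.028 0 0 0.0004 0.2" --pt "0.028 0 0 0.0005 0.3" --pt "0.028 0 0 0.0005 0.36" --pt "0.028 0 0 0.0005 0.36"

```text
time_s: 24.6
tcp_pos: [0.6366, -0.1465, 0.1361]
eef_rot: [180.0, -0.0, -135.2]
contact_force: [-3.0, 0.6, 2.3]
gripper_width: 0.0319
```

```bash
python3 st.py 0 0 .0005 .36; python3 -c "
from h import *
c=capture('scene'); u,v=proj(c,[.635,-.144,.1]).astype(int); cv2.imwrite('pics/slip.png',cv2.convertScaleAbs(cv2.resize(c['image'][v-50:v+50,u-60:u+60],None,fx=5,fy=5,interpolation=cv2.INTER_CUBIC),alpha=1.4)[:,:,::-1])"
```

```text
cmd [0.637, -0.147, 0.1362, -135.4931]
[ 0.6366 -0.1465  0.1361] -135.22 F [-2.97  0.6   2.33] M [0.493 1.466 0.016] tool-F x,y 1.7 2.5 q6 -49.3
```

View pics/slip.png

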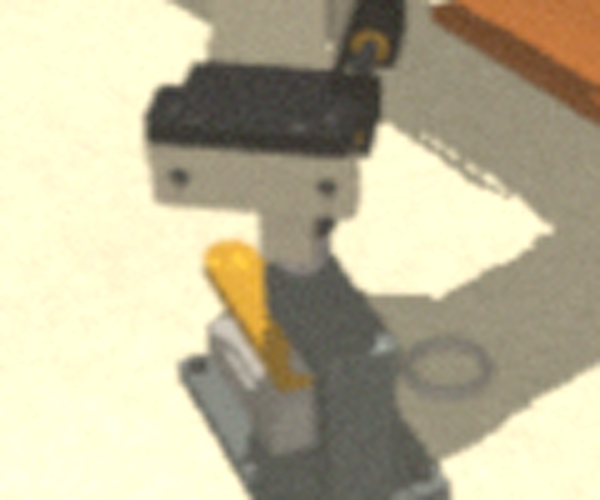

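Call:
step_arm --pt "0.028 0 0 -0.0003 0" --pt "0.028 0 0 -0.0003 0" --pt "0.028 0 0 -0.0003 0"

```text
time_s: 25.02
tcp_pos: [0.6366, -0.1466, 0.1361]
eef_rot: [180.0, -0.0, -135.4]
contact_force: [-4.5, 2.2, 2.9]
gripper_width: 0.0316
```

```bash
python3 st.py 0 0 -.0003 0
```

```text
cmd [0.637, -0.147, 0.1365, -135.4931]
[ 0.6366 -0.1466  0.1361] -135.41 F [-4.5   2.18  2.91] M [0.655 1.989 0.089] tool-F x,y 1.7 4.7 q6 -49.5
```

Call:
step_arm --pt "0.028 0.0002 0.0006 -0.0004 0" --pt "0.028 0.0002 0.0006 -0.0004 0" --pt "0.028 0.0002 0.0006 -0.0004 0"

```text
time_s: 25.4
tcp_pos: [0.6365, -0.1464, 0.1362]
eef_rot: [180.0, -0.0, -135.5]
contact_force: [-2.6, -0.7, -3.0]
gripper_width: 0.0317
```

```bash
python3 st.py 0.0002 0.0006 -.0004 0
```

```text
cmd [0.6365, -0.1468, 0.1369, -135.4931]
[ 0.6365 -0.1464  0.1362] -135.47 F [-2.61 -0.75 -2.95] M [-0.196  0.861  0.094] tool-F x,y 2.4 1.3 q6 -49.6
```

Slight pull now, with no downward load on the cap. Opening.

Call:
step_arm --pt "0.034 0 0 0 0" --pt "0.04 0 0 0 0" --pt "0.055 0 0 0 0" --pt "0.075 0 0 0 0" --pt "0.08 0 0 0 0"

```text
time_s: 26.02
tcp_pos: [0.6366, -0.1463, 0.1365]
eef_rot: [-180.0, 0.0, -135.5]
contact_force: [-0.1, 0.1, -0.5]
gripper_width: 0.0643
```

Call:
step_arm --pt "0.08 0 0 0 0" --pt "0.08 0 0 0 0" --pt "0.08 0 0 -0.02 0" --pt "0.08 0 0 -0.05 0" --pt "0.08 0 0 -0.085 0"

```text
time_s: 26.65
tcp_pos: [0.6361, -0.1463, 0.2218]
eef_rot: [179.9, -0.1, -135.5]
contact_force: [-0.0, -0.1, 0.0]
gripper_width: 0.0801
```

```bash
python3 st.py 0 0 -.085 0; python3 -c "
from mv import *
print(plan(.45,-.30,.25,-135.5))"
```

```text
cmd [0.6365, -0.1468, 0.2219, -135.4931]
[ 0.6361 -0.1463  0.2218] -135.49 F [-0.03 -0.09  0.04] M [ 0.025 -0.054  0.007] tool-F x,y 0.1 -0.0 q6 -49.6
([0.2404, 0.0214, -0.0281], np.float64(0.0001))
```

Call:
step_arm --pt "0.08 0.04 0.004 -0.02 0" --pt "0.08 0.09 0.008 -0.028 0" --pt "0.08 0.14 0.012 -0.028 0" --pt "0.08 0.19 0.017 -0.028 0" --pt "0.08 0.24 0.021 -0.028 0"

```text
time_s: 27.28
tcp_pos: [0.4493, -0.3004, 0.2497]
eef_rot: [-180.0, 0.0, -135.5]
contact_force: [0.1, -0.3, -0.2]
gripper_width: 0.0799
```

```bash
python3 st.py .24 .021 -.028 0
python3 - <<'E'
from fit import *
from bb import bars
H=[]
for n in ("top","scene"):
    c=capture(n)
    if n=="top":
        x,y,u,v=bars(c,.040); print(len(x),x.min(),x.max()); k=(x<-20)&(x>-95); print(np.polyfit(x[k],y[k],1))
    P=cloud(c)
    for l in ("bar","nose","cap_top","ram","stop","short_bar","steel_ring","green_disc","driver","tray","spool","bottle"): print(n,l,[(round(d["p"],2),np.round(d["location"],4).tolist()) for d in spotter.tip_of(n,l)[:1]])
    d=spotter.regions_of(n,"cap_top")[0]; p=P[d["mask"]&(c["z_map"]>0)&(P[...,2]>.12)]; print("cap z",len(p),np.percentile(p[:,2],[50,90]) if len(p) else 0)
    u,v=proj(c,[.6,-.14,.05]).astype(int); H.append(c["image"][v-60:v+50,u-40:u+40])
cv2.imwrite("pics/end.png",cv2.convertScaleAbs(cv2.resize(np.hstack(H),None,fx=5,fy=5,interpolation=cv2.INTER_CUBIC),alpha=1.3)[:,:,::-1])
E
```

```text
cmd [0.4506, -0.3, 0.2499, -135.4931]
[ 0.4493 -0.3004  0.2497] -135.47 F [ 0.07 -0.28 -0.21] M [-0.09  -0.002  0.039] tool-F x,y 0.1 -0.3 q6 -32.5
275 -76.76281183924736 -8.674878292459647
[ 0.00636391 -0.9560146 ]
top bar [(0.53, [0.5892, -0.1345, 0.0355])]
top nose [(0.73, [0.6396, -0.065, 0.0018])]
top cap_top [(0.71, [0.6349, -0.1418, 0.1451])]
top ram [(0.72, [0.6367, -0.1457, 0.0393])]
top stop [(0.89, [0.6477, -0.1513, 0.0322])]
top short_bar [(0.64, [0.6853, 0.3551, 0.0115])]
top steel_ring [(0.52, [0.6381, -0.0667, 0.0014])]
top green_disc [(0.5, [0.6612, -0.2319, 0.0027])]
top driver []
top tray [(0.74, [0.7122, -0.3562, -0.004])]
top spool [(0.64, [0.7735, 0.2509, -0.0014])]
top bottle [(0.69, [0.7707, 0.0819, 0.0014])]
cap z 153 [0.14552057 0.14759295]
scene bar [(0.8, [0.5911, -0.1313, 0.0227])]
scene nose [(0.58, [0.6506, -0.1499, 0.0337])]
scene cap_top []
scene ram []
scene stop [(0.79, [0.6508, -0.1503, 0.0361])]
scene short_bar [(0.72, [0.6856, 0.3551, 0.0167])]
scene steel_ring [(0.66, [0.6396, -0.0644, 0.0013])]
scene green_disc [(0.36, [0.6452, -0.0662, -0.0005])]
scene driver [(0.75, [0.439, -0.3297, 0.0018])]
scene tray [(0.86, [0.7158, -0.3572, 0.0007])]
scene spool [(0.81, [0.769, 0.2529, -0.002])]
scene bottle [(0.59, [0.7686, 0.0866, -0.0005])]
cap z 242 [0.14159448 0.14658384]
```

View pics/end.png

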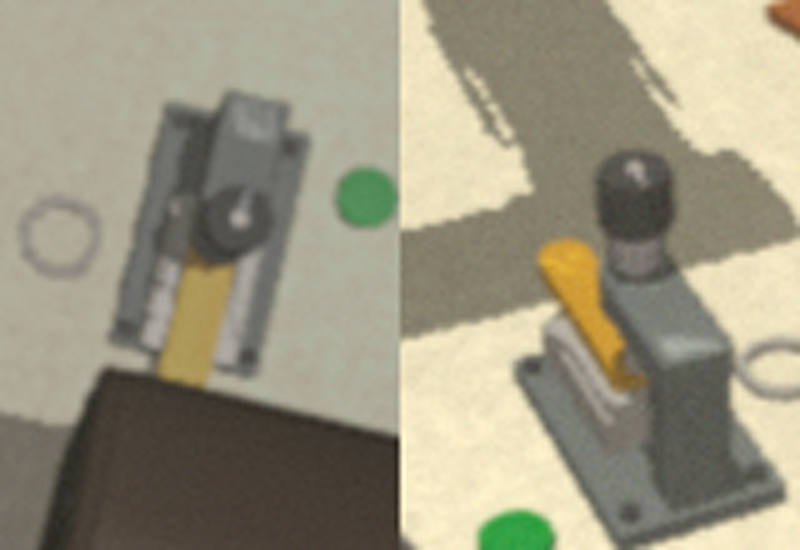

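Call:
step_arm --pt "0.08 0 0 0 0" --pt "0.08 0 0 0 0" --pt "0.08 0 0 0 0"

```text
time_s: 29.05
tcp_pos: [0.4506, -0.2996, 0.2495]
eef_rot: [-180.0, 0.0, -135.5]
contact_force: [-0.6, -1.2, 0.4]
gripper_width: 0.08
```

```bash
python3 -c "
from plant import r, workorder
s=r.get_state();print(s['time_s'],s['contact_force'],abs(s['qd']).max()); print(workorder.close_job())"
```

```text
29.05 [-0.55631587 -1.1589036   0.43844943] 0.1039756301337814
the job is handed in; nothing more can be done
None
```

The bar is in the channel against the stop and clamped. The clutch slipped about 2.5 clicks by my estimate, and the job was handed in at 29 s of the 72 s allowed. It gave no verdict, so what follows rests on my own checks.

**Bar:** I slid it in by the tail until it met the stop (about 5.5 N), then let go. In the top view after release it lay within about 1.5 mm of the centre line, and its tail edge put the nose at about clamp x +12 mm. After clamping it was still straight. My last top view had the tail hidden by the arm, so I did not re-measure the nose position. The side view looked unchanged.

**Clamping:** I turned the cap about 3.0 rad in one grip. It stopped sinking at about 2.35 rad, and the two cameras agree, showing about 7 mm of sink. That leaves roughly 0.66 rad of slip, good to about ±0.1 rad. It is worked out from the turn and the sink, since slip could not be read directly.

**Force on the cap:** The largest downward push I read while the clutch was slipping was about 2.9 N, so about 16 N on the bar, under the 20 N limit. I let go with a slight upward pull.

**Checks that disagreed:**
- The camera fits put the clamp about 2 mm off from where contact showed it to be, so I re-centred the grip on the cap by force.
- Some network reports were wrong or missing: the ring was once reported as the bar's nose and once as the green disc, and the driver was missing from the last top view. The scene camera did show the driver.
- All the bystanders were otherwise found where they started, to within a few millimetres.

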